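# Clear the drawing die and find the socket for its clamp nut

## Task

Lift the drawn cup out of the die and stand it upright, open end up, in the empty aluminium tray, then find out by trying which of the two large sockets in the wooden block fits the hex nut at the bottom of the die, and push that one fully home on the nut. Finish still gripping the fitting socket, upright and seated on the nut; the other large socket must stand in a pocket of the block, and the other things on the bench stay where they are.

Things in the scene. Friction and masses are not known exactly. Their poses are not given: they have to be found in the camera images.
- nut_seat (a point): centre of the washer's upper face under the hex nut, on the die's axis, 15 mm above the bench: the lower end of a socket that is fully home lies here. z up; x is square to two flats of the nut (as is every direction 60 degrees on). Nut 24 mm across flats, 13 mm high, top chamfered; its 16 mm stud ends 17 mm above the washer. A socket that does not go on stops about 12 mm short of home
- die: fixed drawing die, origin at the centre of its underside, axes as nut_seat: round steel block, 100 mm in diameter, on a plate 130 x 112 x 8 mm (x, y, z); top face 46 mm above the bench. Its bore is 58.4 mm wide from the top down to a ledge 34 mm above the bench, and 46 mm wide below the ledge, where the nut is
- cup_mid (a point): centre of a drawn round brass cup, open at the top, 56 mm outer diameter, 38 mm tall, 2.5 mm wall, 0.12 to 0.2 kg; the point is half-way up (19 mm above its underside), z points out of the open end. It starts on the ledge of the die, over the nut, so that its upper 26 mm stand out of the die
- socket_a_mid (a point): one of two large dark steel sockets, outwardly alike: cylinders 38 mm in diameter, 75 mm tall, 0.27 to 0.53 kg, standing hex end down, turned anyhow, in the block's pockets. This point: its centre, half-way up; z up. Lower end: hex opening, 22 mm deep; top: 19 mm square hole. x is square to two flats of the hex (as is every direction 60 degrees on) and runs through two small pin holes 12 mm below the top
- socket_b_mid (a point): the other large socket, described like socket_a_mid. Of the two, one is of the nut's size (about 0.75 mm play each side: it goes on when its hex stands within about 5 degrees of the nut's), the other is for 21 mm, too small to go on; the names do not tell which. Both have a 1.5 mm chamfer at the hex opening
- socket_block: fixed beech block 236 x 64 x 24 mm (x, y, z) with two round pockets for the large sockets (on its x axis, 80 mm apart), and two small sockets that stay in it (23 and 25 mm in diameter, up to 48 mm above the bench, 55 mm and more from the nearer pocket, towards -x). Origin: centre of its underside
- pocket_1 (a point): centre of the floor of the first pocket in the beech block: 41.5 mm in diameter, 14 mm deep, floor 10 mm above the bench, block top 24 mm; 4 mm from the block's middle, nearer to the small sockets
- pocket_2 (a point): the same for the second pocket, 76 mm from the block's middle
- parts_tray: fixed, empty open aluminium tray, 170 x 130 x 22 mm (x, y, z), walls and floor 4 mm thick. Origin: centre of its underside
- gear: dark spur gear, 56 mm across, 24 mm high: bystander, loose, to be left where it stands; origin at the centre of its underside
- bolt: hex bolt standing on its head, 71 mm tall: bystander, loose, to be left where it stands; origin at the centre of its underside
- ring: plain steel ring lying flat, 52 mm across, 14 mm high: bystander, loose, to be left where it stands; origin at the centre of its underside
Things that resemble listed ones, but are neither listed nor needed, are in the scene too. What is shaped like the part that bears socket_a_mid but purple or turquoise is not meant.

How it is judged:
By the outcome, as a careful person would: the job done as asked, in the order asked, and still so for the second after the job is handed in, while the arm keeps its last pose, push and grip.
It also fails if it takes over 67 s, if anything falls off the work surface, if the arm or the gripper's body presses on something with over 40 N, if the wrist force passes 120 N, or if a joint passes its speed limit or range.

## Robot

A 6-joint arm with a two-finger parallel gripper is mounted at the origin on a cart in front of the work surface, level with it; the furniture and walls round the work are solid. World frame = base frame: x ahead of the robot, y to its left, z up, the work surface at z = 0. Lengths are in m, angles in rad, forces in N, time in s.
With the tool pointing down it reaches from about 0.4 to 0.925 m from the base axis. Payload 12.5 kg.
Tool frame: the origin (TCP) lies midway between the tips of the shut fingers; the grasp point (between the pads) lies 19 mm behind it (pinch_z is the distance from the TCP to the grasp point, in m); x points along the fingers, y is the direction in which the jaws open and shut, and the axes are right-handed (so a half turn about x gives the same grasp; the last joint's range is limited). The gripper opens to 95 mm and grips with 3 to 60 N. Pads are 20 mm wide; open, the fingers measure 119 mm over their backs; the gripper's body (75 mm by 180 mm) begins 59 mm behind the grasp point.
Start: joints at [-1.247, 0.491, 1.559, -0, 1.092, -0.106], TCP at [0.26, -0.568, 0.215] pointing down, gripper open.
Joint ranges: [-3.1, 3.1], [-0.84, 2.19], [0.05, 2.79], [-1.13, 4.28], [0.06, 2.93], [-2.69, 2.69]. Speed limits (rad/s): [2.22, 2.22, 2.79, 3.14, 3.14, 3.14].

## Interface

Orientations are given as a unit quaternion [x, y, z, w].
In Python, from bench import state, snapshot, finish_job, pinch_z gives the robot as it stands.
- The arm moves only by the tool servo_tool, never from a script. Its argument "motion" is a list of rows, each a list of 7 numbers: the shift along the tool's x, y, z in m, then the turn, a rotation vector about the tool's x, y, z in degrees, then the closure, from 0 (fully open) to 1 (shut). A call has 1 to 12 rows; each row is the pose to reach, as a shift and turn from the pose commanded when the call began, along the tool's axes at that moment; what a row does not reach only later rows make up. A row lasts 1/10 s, in which the tool goes at most 50 mm and 8.59 degrees, less where a joint would pass 70% of its speed; a pose out of reach is approached as far as the arm can. A call with a gripper value outside its range is refused whole. The fingers move at their own pace and stop on an object; the grip force is fixed at half the most. Time passes only in rows, so rows that repeat a pose let the fingers close. It gives the time, the measured TCP pose, the force and the opening at its end, in the units of the state.
- state(): the state, without advancing time (a new reading comes with each control period).
- snapshot(name): name is "side" or "top"; returns a dict with "color" (480x640x3 uint8, red, green, blue), "z_map" (480x640 float32, m along the optical axis (not along the pixel's ray), 0 where there is no reading), "intrinsics" (3x3 intrinsics, pixels), "world_from_camera" (4x4, takes a point from camera to world coordinates). Camera axes: x right, y up, looking along -z (the intrinsics and any distortion apply to the point x, -y, -z); pixel columns grow to the right and rows downward; lengths in m; the calibration is good to about 2 mm. A picture is of the moment at which its call begins.
- finish_job(): hands the job in, once; it reports no verdict.
The state is a dict: "clock": time; "q": joint angles; "dq": joint speeds; "effort": joint torques, N m; "eef_pos": TCP position; "ee_rot": TCP orientation; "ft_force": force on the tool from outside, world axes, zero at the start; "moment": the same for the moment, N m; "grip_width": opening from 0.0 (shut) to 1.0 (fully open).
Only numpy, scipy, OpenCV 4.12 (cv2) and the standard library are available. Lean on these libraries where they do the work, as an engineer would, in place of code of your own. Each camera call takes 0.05 s, during which the arm holds its last target.

## Working session

There is one attempt and no reset: what is moved stays moved. The work goes in short steps, Python scripts to look and compute and a tool call to move; the robot and the scene stay as the last step left them, time stands still between calls to the robot, and variables do not carry over. Pictures are saved under pics/ and viewed, and the job is handed in when it is done.

Besides the shell and the picture viewer there is one more tool, called after "Request:" as name(argument=value, ...), one argument or row to a line, values as JSON. servo_tool: Moves the arm, as the interface text tells. Its arguments: {"type":"object","properties":{"motion":{"type":"array"}},"required":["motion"]}

```bash
ls; mkdir -p pics; python3 - <<'E'
from bench import state, snapshot, pinch_z
import cv2, numpy as np
print(state(), pinch_z)
for n in ("side","top"):
    s=snapshot(n); cv2.imwrite(f"pics/{n}0.png",s["color"][:,:,::-1]); np.savez(f"{n}0.npz",**s)
    print(n,s["intrinsics"],s["world_from_camera"],[k for k in s])
E
```

```text
pics
{'clock': 0.0, 'q': array([-1.24659442e+00,  4.91549081e-01,  1.55949923e+00,  2.69426569e-05,
        1.09168536e+00, -1.05625510e-01]), 'dq': array([ 0.00173973, -0.00046957,  0.00050001,  0.00168121,  0.00021571,
       -0.00013896]), 'effort': array([ 4.32770103e-03, -6.12636209e+01, -2.58183557e+01,  6.94552856e-02,
        4.82348702e-02, -1.18671992e-04]), 'eef_pos': array([ 0.26037363, -0.56789103,  0.21405111]), 'ee_rot': array([-0.69080487, -0.15119741,  0.69087607, -0.15039355]), 'ft_force': array([-0.81751296,  0.4016938 ,  0.70248049]), 'moment': array([0.04273888, 0.01466591, 0.03269288]), 'grip_width': 1.0007053935198387} 0.0188
side [[594.85538027   0.         315.06518339]
 [  0.         594.85538027 234.67582475]
 [  0.           0.           1.        ]] [[-0.98502016  0.09080371 -0.14659459  0.38261129]
 [-0.17170162 -0.59502361  0.78515314  0.94699488]
 [-0.01593242  0.7985622   0.6017014   0.83786169]
 [ 0.          0.          0.          1.        ]] ['color', 'z_map', 'intrinsics', 'world_from_camera']
top [[446.18126978   0.         321.22139358]
 [  0.         446.18126978 238.80308268]
 [  0.           0.           1.        ]] [[-0.00537674  0.9978474  -0.06535784  0.49169656]
 [-0.99993524 -0.00602054 -0.00965737 -0.03822759]
 [-0.01003008  0.06530169  0.99781516  1.23026347]
 [ 0.          0.          0.          1.        ]] ['color', 'z_map', 'intrinsics', 'world_from_camera']
```

View pics/side0.png

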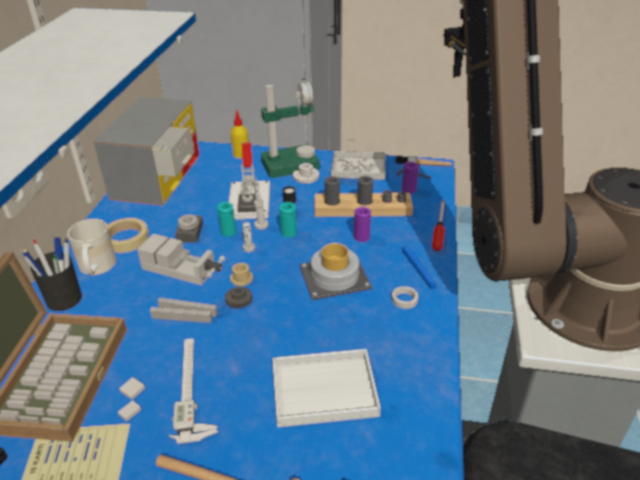

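View pics/top0.png

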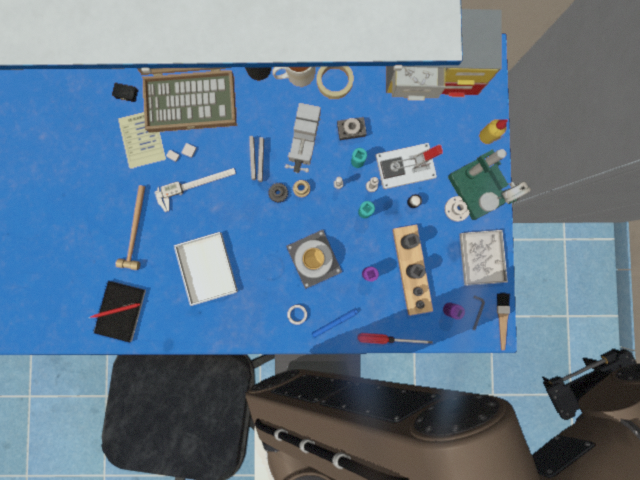

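```bash
cat > h.py <<'E'
import numpy as np, cv2
from scipy.optimize import least_squares
def cloud(s):
    z=s["z_map"]; K=s["intrinsics"]; T=s["world_from_camera"]
    v,u=np.mgrid[0:480,0:640]
    P=np.stack([(u-K[0,2])/K[0,0]*z,-(v-K[1,2])/K[1,1]*z,-z],-1)
    W=P@T[:3,:3].T+T[:3,3]; W[z<=0]=np.nan
    return W
def proj(s,p):
    T=s["world_from_camera"];K=s["intrinsics"]
    c=(np.atleast_2d(p)-T[:3,3])@T[:3,:3]
    return np.stack([K[0,2]+K[0,0]*c[:,0]/-c[:,2],K[1,2]-K[1,1]*c[:,1]/-c[:,2]],-1)
def pix2plane(s,u,v,z):
    T=s["world_from_camera"];K=s["intrinsics"]
    d=T[:3,:3]@np.array([(u-K[0,2])/K[0,0],-(v-K[1,2])/K[1,1],-1]); o=T[:3,3]
    return o+d*(z-o[2])/d[2]
E
python3 - <<'E'
from h import *
t=dict(np.load("top0.npz")); s=dict(np.load("side0.npz"))
def crop(im,x0,x1,y0,y1,k,n): cv2.imwrite(n,cv2.resize(im[y0:y1,x0:x1,::-1],None,fx=k,fy=k,interpolation=cv2.INTER_CUBIC))
crop(t["color"],270,450,200,330,4.4,"pics/tc.png")
crop(s["color"],290,430,150,310,3.7,"pics/sc.png")
for n,S in(("top",t),("side",s)):
    W=cloud(S); 
    for (u,v) in ([(409,241),(416,271),(313,258),(205,268),(280,300),(400,300),(370,273)] if n=="top" else [(332,185),(365,185),(335,250),(325,380),(335,240),(350,420)]):
        print(n,u,v,W[v,u].round(4))
E
```

```text
top 409 241 [ 0.5609 -0.2562  0.0646]
top 416 271 [ 0.4826 -0.2734  0.0625]
top 313 258 [ 0.5185 -0.0044  0.0376]
top 205 268 [0.4935 0.2934 0.0051]
top 280 300 [ 0.4047  0.0878 -0.0017]
top 400 300 [ 0.4033 -0.2409 -0.0007]
top 370 273 [ 0.478  -0.1546  0.0526]
side 332 185 [ 0.561  -0.2408  0.0804]
side 365 185 [ 0.4832 -0.2476  0.0834]
side 335 250 [ 0.5227 -0.0294  0.0538]
side 325 380 [0.4954 0.2758 0.0054]
side 335 240 [ 0.5381 -0.136  -0.0022]
side 350 420 [0.442  0.3481 0.0018]
```

View pics/tc.png

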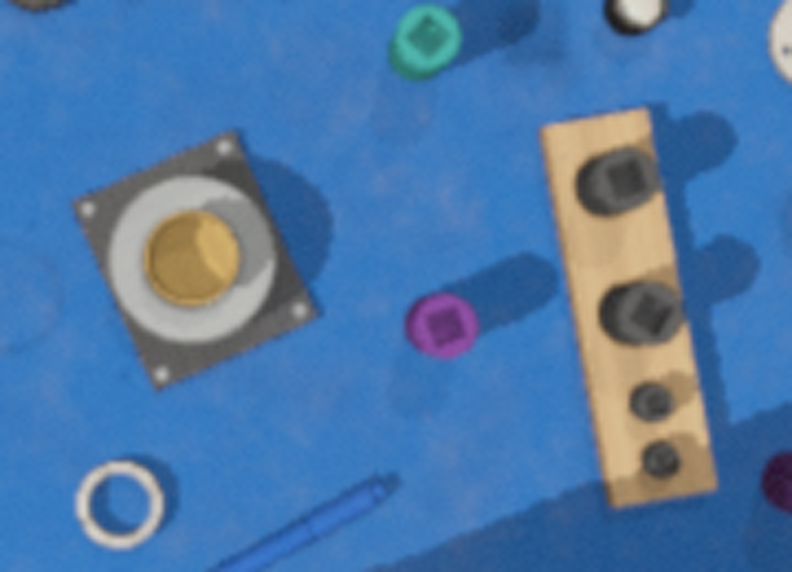

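View pics/sc.png

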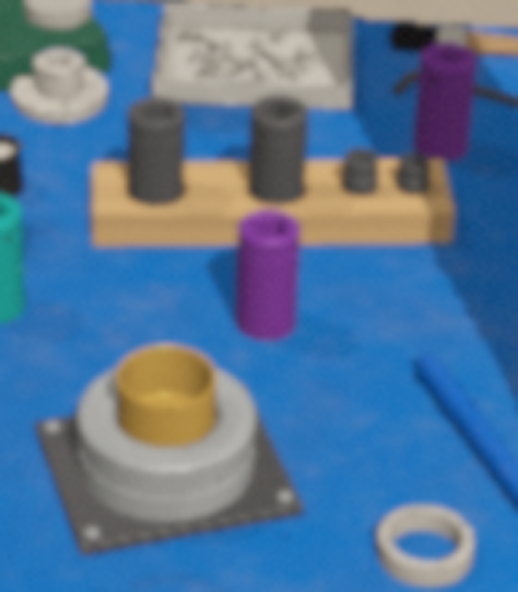

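```bash
cat > m.py <<'E'
from h import *
t=dict(np.load("top0.npz")); s=dict(np.load("side0.npz"))
def circ(S,mask,z,R):
    cs,_=cv2.findContours(mask.astype(np.uint8),cv2.RETR_EXTERNAL,cv2.CHAIN_APPROX_NONE)
    c=cv2.convexHull(max(cs,key=cv2.contourArea))[:,0]
    # densify hull
    c=np.concatenate([np.linspace(c[i],c[(i+1)%len(c)],5)[:-1] for i in range(len(c))])
    P=np.array([pix2plane(S,u,v,z)[:2] for u,v in c])
    f=lambda q:np.hypot(*(P-q[:2]).T)-q[2]
    r=least_squares(f,[*P.mean(0),R],loss="soft_l1",f_scale=0.001)
    return r.x,np.std(f(r.x)),len(P)
def roi(m,x0,x1,y0,y1):
    o=np.zeros_like(m);o[y0:y1,x0:x1]=m[y0:y1,x0:x1];return o
if __name__=="__main__":
  for n,S,r in(("top",t,(280,350,225,292)),("side",s,(300,372,235,300))):
    hsv=cv2.cvtColor(S["color"],cv2.COLOR_RGB2HSV).astype(int)
    H,Sa,V=hsv[...,0],hsv[...,1],hsv[...,2]
    br=roi((H>10)&(H<35)&(Sa>90)&(V>60),*r)
    if n=="top": print(n,"cup",circ(S,br,.072,.028))
    W=cloud(S)
    die=roi((Sa<80)&(V>105)&(W[...,2]>.03)|br,*r)
    if n=="top":print(n,"die",circ(S,die,.046,.05))
    x0,x1,y0,y1=r
    o=S["color"].copy(); o[die]=[255,0,0]; o[br]=[255,255,0]
    cv2.imwrite(f"pics/mask_{n}.png",cv2.resize(o[y0:y1,x0:x1,::-1],None,fx=8,fy=8,interpolation=0))
E
python3 m.py
python3 - <<'E'
from h import *
t=dict(np.load("top0.npz"))
# rects: plate, block, tray by contour in top
for name,(x0,x1,y0,y1),z,cond in (("plate",(278,350,222,296),.008,0),("block",(385,440,218,325),.024,1),("tray",(165,250,225,315),.022,2)):
    hsv=cv2.cvtColor(t["color"],cv2.COLOR_RGB2HSV).astype(int); H,Sa,V=[hsv[...,i] for i in range(3)]
    blue=(H>95)&(H<125)&(Sa>110)
    m=~blue
    if name=="block": m=(H>8)&(H<30)&(Sa>50)&(V>60)|((Sa<60)&(V<130))
    o=np.zeros(m.shape,np.uint8); o[y0:y1,x0:x1]=m[y0:y1,x0:x1]
    o=cv2.morphologyEx(o,cv2.MORPH_OPEN,np.ones((5,5)))
    cs,_=cv2.findContours(o,cv2.RETR_EXTERNAL,cv2.CHAIN_APPROX_NONE)
    c=max(cs,key=cv2.contourArea)[:,0]
    P=np.array([pix2plane(t,u,v,z)[:2] for u,v in c]).astype(np.float32)
    print(name,cv2.minAreaRect(P*1000))
    cv2.imwrite(f"pics/m_{name}.png",cv2.resize(o[y0:y1,x0:x1]*255,None,fx=5,fy=5))
E
```

```text
top cup (array([ 0.51725946, -0.00562016,  0.02667282]), np.float64(0.0006279085800476486), 68)
top die (array([ 0.51807278, -0.00581698,  0.0491156 ]), np.float64(0.0004744302051846802), 104)
plate ((517.3110961914062, -5.191017150878906), (129.37411499023438, 110.82189178466797), 24.157670974731445)
block ((486.2135925292969, -271.1658935546875), (235.6934051513672, 67.52220153808594), 8.973957061767578)
tray ((492.8841552734375, 288.35626220703125), (173.3120880126953, 136.16090393066406), 16.095178604125977)
```

```bash
python3 - <<'E'
import cv2,numpy as np
ims=[cv2.imread(f"pics/{n}.png") for n in("mask_top","m_plate","m_block","m_tray")]
ims=[cv2.resize(i,(300,300*i.shape[0]//i.shape[1])) for i in ims]
o=np.zeros((600,800,3),np.uint8)
x=0
for i,im in enumerate(ims):
    im=cv2.resize(im,(200,200*im.shape[0]//im.shape[1])); o[:im.shape[0],i*200:i*200+200]=im
cv2.imwrite("pics/mm.png",o[:420])
E
```

```text
(no output)
```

View pics/mm.png

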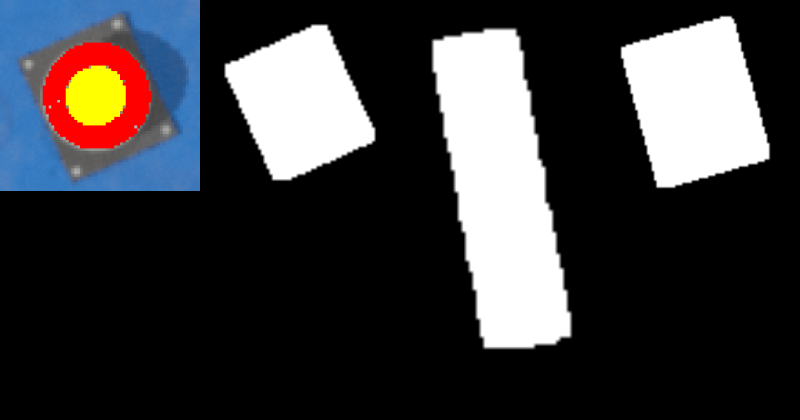

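```bash
cat >> h.py <<'E'
from scipy.spatial.transform import Rotation as Ro
def plan(pos,yaw,st=None,ref=None):
    """shift/turn in tool axes from ref pose (pos,quat) to tool down with jaw axis (tool y) at yaw deg (nearest mod 180)"""
    from bench import state
    st=st or state()
    p0,R0=(st["eef_pos"],Ro.from_quat(st["ee_rot"]))
    best=None
    for k in(0,180):
        a=np.radians(yaw+k); y=np.array([np.cos(a),np.sin(a),0]); x=np.array([0,0,-1.]); z=np.cross(x,y)
        R=Ro.from_matrix(np.stack([x,y,z],1)); rv=(R0.inv()*R).as_rotvec(degrees=True)
        if best is None or np.linalg.norm(rv)<np.linalg.norm(best): best=rv
    d=R0.inv().apply(np.array(pos)-p0)
    print("shift mm",(d*1000).round(1),"turn",best.round(2))
def yaw(st):
    y=Ro.from_quat(st["ee_rot"]).as_matrix()[:,1]; return np.degrees(np.arctan2(y[1],y[0]))
def show():
    from bench import state
    s=state(); M=Ro.from_quat(s["ee_rot"]).as_matrix()
    print("t %.2f"%s["clock"],"p",s["eef_pos"].round(4),"yaw %.2f"%yaw(s),"x",M[:,0].round(3),"F",s["ft_force"].round(1),"M",s["moment"].round(2),"g %.3f"%(s["grip_width"]*95),"q",s["q"].round(2)); return s
E
python3 - <<'E'
from h import *
show()
for yw in (16,106,-74, 24): plan([.5177,-.0055,.15],yw)
t=dict(np.load("top0.npz"));
print(pix2plane(t,412.7,240.9,.085),pix2plane(t,418.9,270.9,.085))
E
```

```text
t 0.10 p [ 0.2604 -0.568   0.2141] yaw -65.38 x [-0.     0.001 -1.   ] F [0.3 0.3 0.1] M [ 0.03  0.01 -0.  ] g 94.753 q [-1.25  0.49  1.56 -0.    1.09 -0.11]
shift mm [  64.6 -404.1 -468.3] turn [-8.138e+01 -4.000e-02  4.000e-02]
shift mm [  64.6 -404.1 -468.3] turn [ 8.62 -0.    0.05]
shift mm [  64.6 -404.1 -468.3] turn [ 8.62 -0.    0.05]
shift mm [  64.6 -404.1 -468.3] turn [-8.938e+01 -5.000e-02  4.000e-02]
[ 0.55990303 -0.26188821  0.085     ] [ 0.48303183 -0.27625695  0.085     ]
```

Request:
servo_tool(
  motion=[
    [0.0646,-0.4041,-0.4683,-81.4,0,0,0],
    [0.0646,-0.4041,-0.4683,-81.4,0,0,0],
    [0.0646,-0.4041,-0.4683,-81.4,0,0,0],
    [0.0646,-0.4041,-0.4683,-81.4,0,0,0],
    [0.0646,-0.4041,-0.4683,-81.4,0,0,0],
    [0.0646,-0.4041,-0.4683,-81.4,0,0,0],
    [0.0646,-0.4041,-0.4683,-81.4,0,0,0],
    [0.0646,-0.4041,-0.4683,-81.4,0,0,0],
    [0.0646,-0.4041,-0.4683,-81.4,0,0,0],
    [0.0646,-0.4041,-0.4683,-81.4,0,0,0],
    [0.0646,-0.4041,-0.4683,-81.4,0,0,0],
    [0.0646,-0.4041,-0.4683,-81.4,0,0,0],
  ],
)

```text
clock: 1.3
eef_pos: [0.5092, -0.0235, 0.152]
ee_rot: [0.425, 0.565, -0.425, 0.565]
ft_force: [-0.1, -0.6, -0.3]
grip_width: 1.005
```

```bash
python3 - <<'E'
from h import *
show(); plan([.5177,-.0055,.11],16)
E
```

```text
t 1.30 p [ 0.5092 -0.0235  0.152 ] yaw 16.03 x [-0. -0. -1.] F [-0.1 -0.6 -0.3] M [ 0.   -0.13 -0.02] g 95.451 q [-0.18  0.41  1.91 -0.    0.82 -0.46]
shift mm [ 42.   13.1 -14.9] turn [0.03 0.   0.01]
```

Request:
servo_tool(
  motion=[
    [0.02,0.0131,-0.0149,0,0,0,0],
    [0.04,0.0131,-0.0149,0,0,0,0],
    [0.042,0.0131,-0.0149,0,0,0,0],
  ],
)

```text
clock: 1.6
eef_pos: [0.5162, -0.0067, 0.1083]
ee_rot: [0.424, 0.566, -0.426, 0.564]
ft_force: [-0.5, -0.7, 0.4]
grip_width: 0.999
```

```bash
python3 - <<'E'
from h import *
from bench import snapshot
show(); plan([.5177,-.0055,.05],16)
s=snapshot("side"); cv2.imwrite("pics/s1.png",cv2.resize(s["color"][170:310,260:420,::-1],None,fx=4.5,fy=4.5,interpolation=cv2.INTER_CUBIC))
t=snapshot("top"); cv2.imwrite("pics/t1.png",cv2.resize(t["color"][180:330,240:400,::-1],None,fx=4,fy=4,interpolation=cv2.INTER_CUBIC))
E
```

```text
t 1.60 p [ 0.5162 -0.0067  0.1083] yaw 16.12 x [-0.004  0.    -1.   ] F [-0.5 -0.7  0.4] M [ 0.03 -0.06 -0.04] g 94.864 q [-0.14  0.48  1.93 -0.    0.73 -0.42]
shift mm [58.3  2.  -0.7] turn [ 0.12 -0.08  0.2 ]
```

View pics/s1.png

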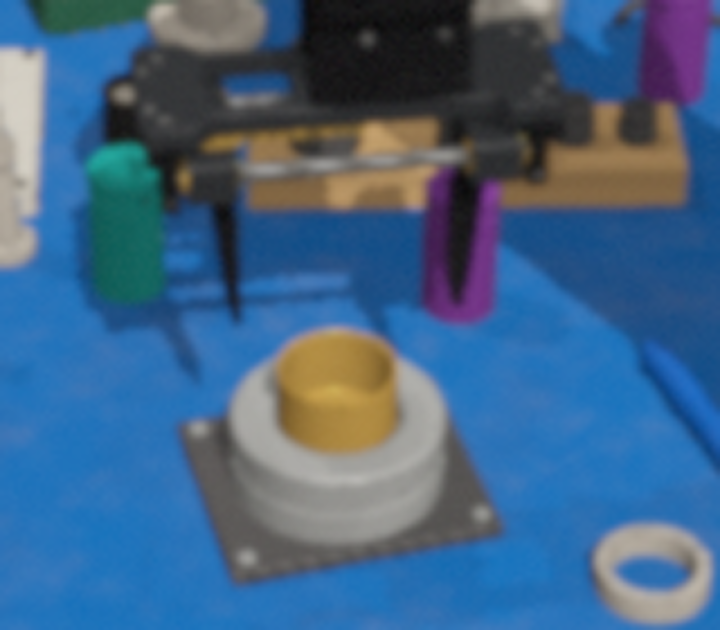

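View pics/t1.png

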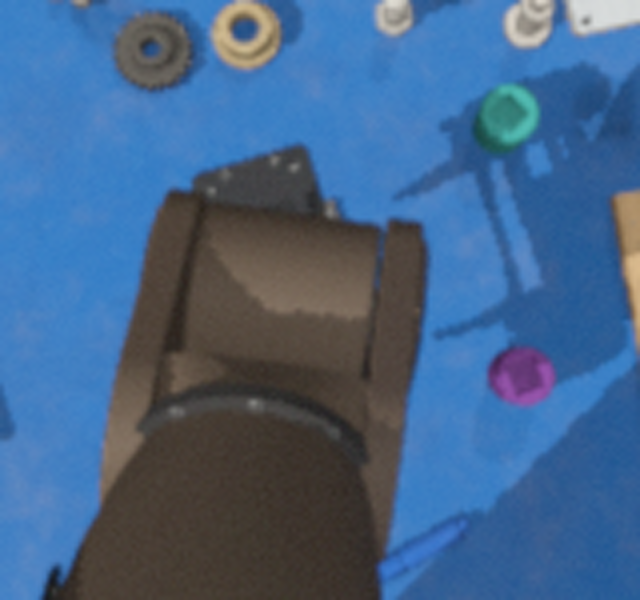

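Request:
servo_tool(
  motion=[
    [0.03,0.001,0,0,0,0,0.1],
    [0.05,0.001,0,0,0,0,0.2],
    [0.058,0.001,0,0,0,0,0.25],
    [0.058,0.001,0,0,0,0,0.25],
  ],
)

```text
clock: 2.1
eef_pos: [0.5181, -0.0078, 0.0523]
ee_rot: [0.426, 0.565, -0.426, 0.564]
ft_force: [0.3, -0.1, 0.5]
grip_width: 0.762
```

```bash
python3 - <<'E'
from h import *
from bench import snapshot
show(); plan([.5177,-.0055,.05],16)
s=snapshot("side"); cv2.imwrite("pics/s2.png",cv2.resize(s["color"][170:310,260:420,::-1],None,fx=4.5,fy=4.5,interpolation=cv2.INTER_CUBIC))
E
```

```text
t 2.10 p [ 0.5181 -0.0078  0.0523] yaw 15.97 x [-0.001  0.    -1.   ] F [ 0.3 -0.1  0.5] M [-0.   -0.13 -0.01] g 72.373 q [-0.14  0.58  1.97 -0.    0.6  -0.42]
shift mm [ 2.3  0.3 -2.3] turn [-0.03 -0.01  0.04]
```

View pics/s2.png

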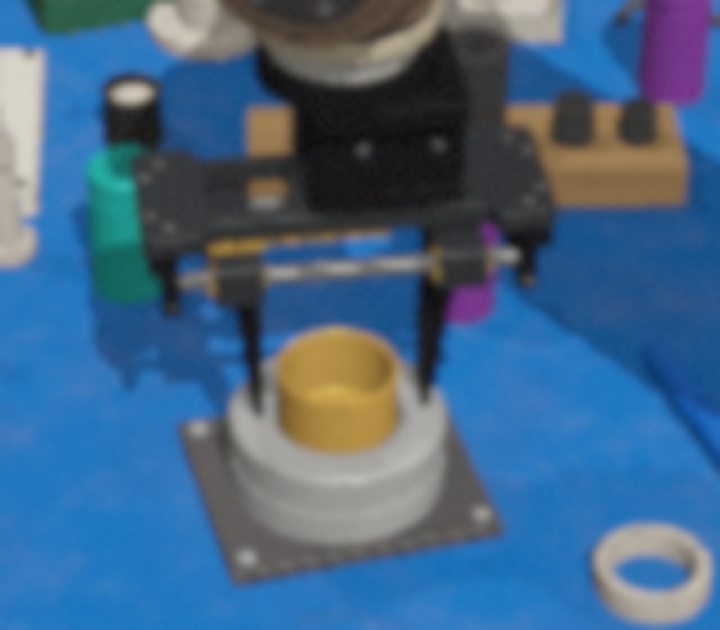

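Request:
servo_tool(
  motion=[
    [0.002,0,-0.002,0,0,0,0.3],
    [0.002,0,-0.002,0,0,0,1],
    [0.002,0,-0.002,0,0,0,1],
    [0.002,0,-0.002,0,0,0,1],
    [0.002,0,-0.002,0,0,0,1],
    [0.002,0,-0.002,0,0,0,1],
  ],
)

```text
clock: 2.75
eef_pos: [0.518, -0.0054, 0.0509]
ee_rot: [0.426, 0.564, -0.425, 0.565]
ft_force: [-0.8, 0.5, 7.2]
grip_width: 0.585
```

```bash
python3 - <<'E'
from h import *
show()
E
```

```text
t 2.75 p [ 0.518  -0.0054  0.0509] yaw 16.02 x [ 0.001 -0.    -1.   ] F [-0.8  0.5  7.2] M [ 0.17 -0.09 -0.01] g 55.588 q [-0.14  0.58  1.97  0.    0.59 -0.42]
```

Request:
servo_tool(
  motion=[
    [-0.02,0,0,0,0,0,1],
    [-0.04,0,0,0,0,0,1],
    [-0.06,0,0,0,0,0,1],
    [-0.08,0,0,0,0,0,1],
    [-0.08,0,0,0,0,0,1],
  ],
)

```text
clock: 3.25
eef_pos: [0.5185, -0.0055, 0.1323]
ee_rot: [0.426, 0.564, -0.425, 0.566]
ft_force: [-0.3, 0.3, -2.0]
grip_width: 0.587
```

```bash
python3 - <<'E'
from h import *
from bench import snapshot
show(); plan([.493,.288,.12],16);
s=snapshot("side"); np.savez("side3.npz",**s);cv2.imwrite("pics/s3.png",cv2.resize(s["color"][150:310,260:420,::-1],None,fx=3.7,fy=3.7,interpolation=cv2.INTER_CUBIC))
E
```

```text
t 3.25 p [ 0.5185 -0.0055  0.1323] yaw 16.03 x [ 0.004 -0.001 -1.   ] F [-0.3  0.3 -2. ] M [ 0.02 -0.13 -0.03] g 55.759 q [-0.14  0.45  1.91 -0.    0.78 -0.42]
shift mm [  12.    56.5 -289.1] turn [ 0.03  0.09 -0.19]
```

View pics/s3.png

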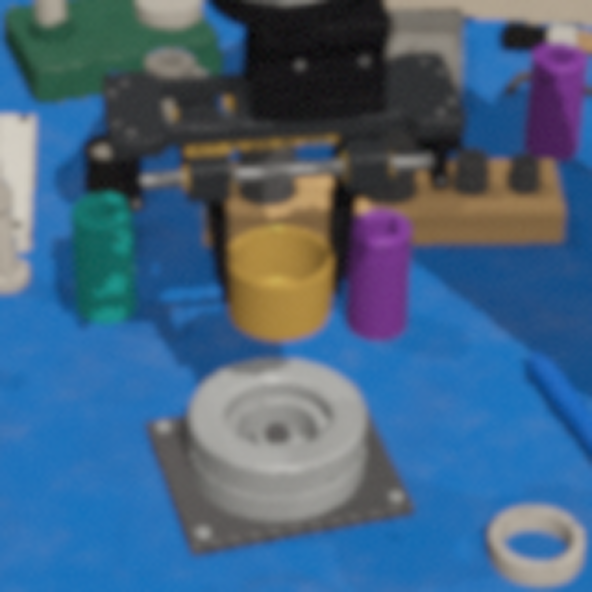

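Cup lifted upright (crop ~280,285); the nut is visible at the bottom of the die (~277,432). On to the tray.

Request:
servo_tool(
  motion=[
    [0.012,0.0565,-0.289,0,0,0,1],
    [0.012,0.0565,-0.289,0,0,0,1],
    [0.012,0.0565,-0.289,0,0,0,1],
    [0.012,0.0565,-0.289,0,0,0,1],
    [0.012,0.0565,-0.289,0,0,0,1],
    [0.012,0.0565,-0.289,0,0,0,1],
    [0.012,0.0565,-0.289,0,0,0,1],
    [0.03,0.0565,-0.289,0,0,0,1],
    [0.06,0.0565,-0.289,0,0,0,1],
    [0.08,0.0565,-0.289,0,0,0,1],
    [0.08,0.0565,-0.289,0,0,0,1],
  ],
)

```text
clock: 4.4
eef_pos: [0.4905, 0.2867, 0.047]
ee_rot: [0.424, 0.566, -0.427, 0.564]
ft_force: [-0.1, -0.4, -0.9]
grip_width: 0.584
```

```bash
python3 - <<'E'
from h import *
from bench import snapshot
show(); plan([.493,.288,.021],16);
s=snapshot("side"); cv2.imwrite("pics/s4.png",cv2.resize(s["color"][250:450,220:420,::-1],None,fx=3,fy=3,interpolation=cv2.INTER_CUBIC))
E
```

```text
t 4.40 p [0.4905 0.2867 0.047 ] yaw 16.01 x [-0.006 -0.003 -1.   ] F [-0.1 -0.4 -0.9] M [ 0.   -0.12 -0.  ] g 55.467 q [ 0.41  0.63  1.85 -0.    0.67  0.13]
shift mm [25.9  2.9 -0.6] turn [0.01 0.06 0.35]
```

View pics/s4.png

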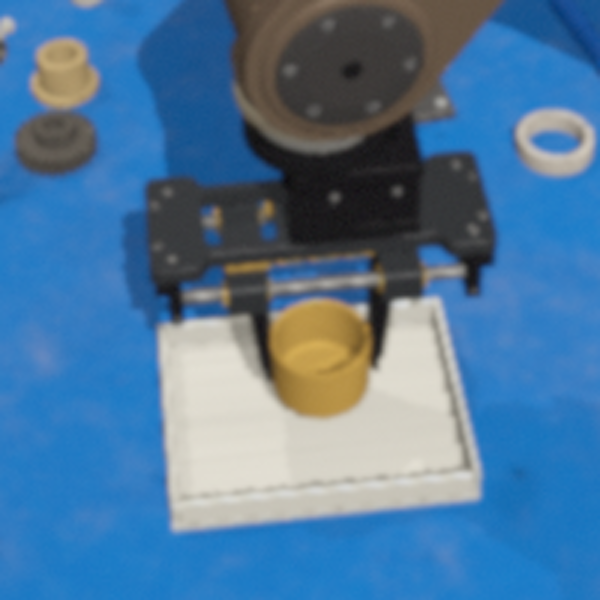

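Request:
servo_tool(
  motion=[
    [0.008,0,0,0,0,0,1],
    [0.015,0,0,0,0,0,1],
    [0.02,0,0,0,0,0,1],
    [0.023,0,0,0,0,0,1],
    [0.0235,0,0,0,0,0,1],
  ],
)

```text
clock: 4.95
eef_pos: [0.4921, 0.288, 0.0266]
ee_rot: [0.425, 0.565, -0.425, 0.565]
ft_force: [0.8, -0.4, -0.8]
grip_width: 0.584
```

```bash
python3 - <<'E'
from h import *
show()
E
```

```text
t 4.95 p [0.4921 0.288  0.0266] yaw 16.03 x [-0. -0. -1.] F [ 0.8 -0.4 -0.8] M [ 0.01 -0.13  0.02] g 55.484 q [ 0.41  0.67  1.86 -0.    0.62  0.13]
```

Request:
servo_tool(
  motion=[
    [0.003,0,0,0,0,0,1],
    [0.005,0,0,0,0,0,1],
    [0.0055,0,0,0,0,0,1],
    [0.0055,0,0,0,0,0,1],
  ],
)

```text
clock: 5.35
eef_pos: [0.4921, 0.288, 0.0212]
ee_rot: [0.425, 0.565, -0.425, 0.565]
ft_force: [0.5, -0.6, -1.3]
grip_width: 0.585
```

```bash
python3 - <<'E'
from h import *
show()
E
```

```text
t 5.35 p [0.4921 0.288  0.0212] yaw 16.03 x [-0. -0. -1.] F [ 0.5 -0.6 -1.3] M [ 0.07 -0.13 -0.  ] g 55.588 q [ 0.41  0.67  1.86 -0.    0.61  0.13]
```

Not yet in contact; a little lower.

Request:
servo_tool(
  motion=[
    [0.001,0,0,0,0,0,1],
    [0.0015,0,0,0,0,0,1],
    [0.0015,0,0,0,0,0,1],
  ],
)

```text
clock: 5.65
eef_pos: [0.4922, 0.288, 0.0209]
ee_rot: [0.426, 0.565, -0.425, 0.565]
ft_force: [-3.0, -1.8, 12.1]
grip_width: 0.583
```

```bash
python3 - <<'E'
from h import *
show()
E
```

```text
t 5.65 p [0.4922 0.288  0.0209] yaw 16.03 x [ 0.001  0.    -1.   ] F [-3.  -1.8 12.1] M [-0.33  0.49  0.01] g 55.341 q [ 0.41  0.68  1.86 -0.    0.61  0.13]
```

Request:
servo_tool(
  motion=[
    [-0.0005,0,0,0,0,0,0.25],
    [-0.0005,0,0,0,0,0,0.25],
    [-0.0005,0,0,0,0,0,0.25],
    [-0.01,0,0,0,0,0,0.25],
    [-0.04,0,0,0,0,0,0.25],
    [-0.08,0,0,0,0,0,0.25],
    [-0.12,0,0,0,0,0,0.25],
  ],
)

```text
clock: 6.35
eef_pos: [0.4918, 0.2879, 0.1414]
ee_rot: [0.425, 0.565, -0.426, 0.565]
ft_force: [0.6, 0.4, -0.3]
grip_width: 0.751
```

```bash
python3 - <<'E'
from h import *
from bench import snapshot
show(); 
for y in(99,-81): plan([.5605,-.2605,.16],y)
s=snapshot("side"); cv2.imwrite("pics/s5.png",cv2.resize(s["color"][150:450,220:430,::-1],None,fx=2,fy=2,interpolation=cv2.INTER_CUBIC))
t=snapshot("top"); np.savez("top5.npz",**t); cv2.imwrite("pics/t5.png",cv2.resize(t["color"][200:330,270:450,::-1],None,fx=4.4,fy=4.4,interpolation=cv2.INTER_CUBIC))
E
```

```text
t 6.35 p [0.4918 0.2879 0.1414] yaw 16.03 x [-0.001 -0.    -1.   ] F [ 0.6  0.4 -0.3] M [ 0.05 -0.09  0.02] g 71.330 q [ 0.41  0.5   1.78 -0.    0.87  0.13]
shift mm [-18.4 -85.4 546. ] turn [-8.297e+01 -2.000e-02  4.000e-02]
shift mm [-18.4 -85.4 546. ] turn [-8.297e+01 -2.000e-02  4.000e-02]
```

View pics/s5.png

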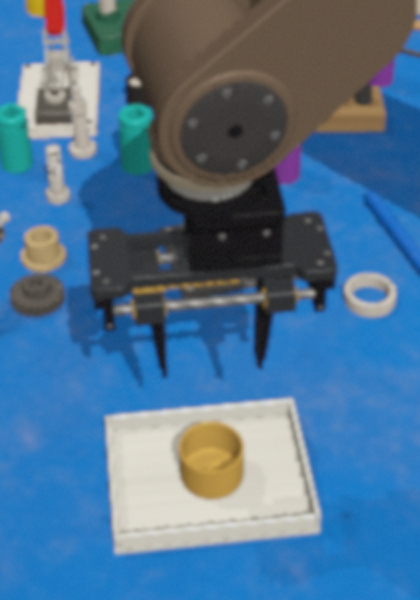

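View pics/t5.png

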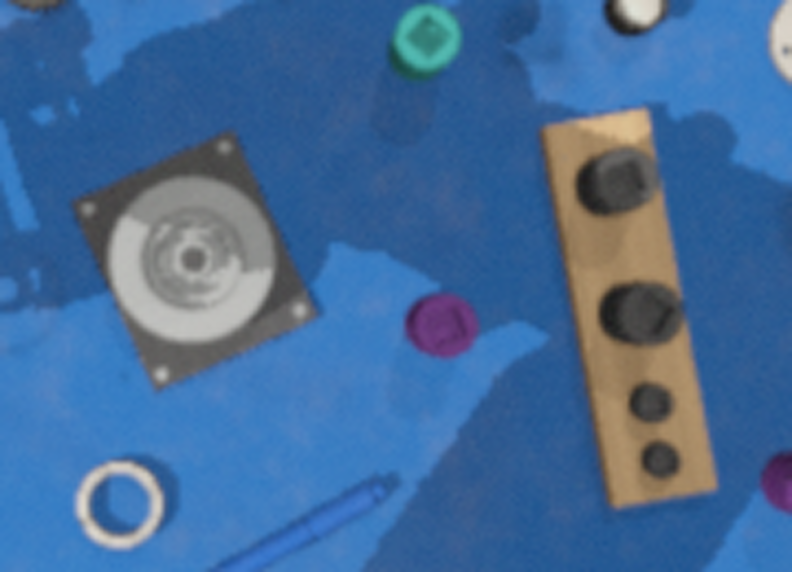

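```bash
cat > fit.py <<'E'
from h import *
from scipy.optimize import minimize
def cyl(S,x,y,z0,z1,R):
    a=np.linspace(0,2*np.pi,60); P=np.concatenate([np.stack([x+R*np.cos(a),y+R*np.sin(a),0*a+z],1) for z in(z0,z1)])
    return cv2.convexHull((proj(S,P)*1).astype(np.float32))
def iou(S,mask,hull,box,k=6):
    x0,x1,y0,y1=box
    m=cv2.resize(mask[y0:y1,x0:x1].astype(np.float32),None,fx=k,fy=k,interpolation=cv2.INTER_LINEAR)
    o=np.zeros(m.shape,np.uint8); h=((hull[:,0]-[x0,y0]+.5)*k-.5)
    cv2.fillPoly(o,[np.round(h*16).astype(np.int32)],1,shift=4)
    m=m>.5
    return (m&(o>0)).sum()/(m|(o>0)).sum()
if __name__=="__main__":
    t=dict(np.load("top0.npz")); s=dict(np.load("side0.npz"))
    for n,S,cands in(("top",t,[((398,427,228,254),.56,-.26),((402,432,260,284),.483,-.272)]),("side",s,[((322,343,172,208),.56,-.26),((355,376,172,208),.483,-.272)])):
        hsv=cv2.cvtColor(S["color"],cv2.COLOR_RGB2HSV); 
        for box,x,y in cands:
            m=(hsv[...,1]<70)&(hsv[...,2]<130)
            f=lambda p:-iou(S,m,cyl(S,p[0],p[1],.024,.085,.019),box)
            r=minimize(f,[x,y],method="Nelder-Mead",options=dict(initial_simplex=[[x,y],[x+.006,y],[x,y+.006]]))
            print(n,r.x.round(4),-r.fun)
    # die from side: top-face circle with gray mask
    import m as M
    t5=dict(np.load("top5.npz")); s3=dict(np.load("side3.npz"))
    W=cloud(s3); hsv=cv2.cvtColor(s3["color"],cv2.COLOR_RGB2HSV)
    g=M.roi((hsv[...,1]<70)&(hsv[...,2]>85)&(np.nan_to_num(W[...,2])>.006),305,362,246,294)
    x0,x1,y0,y1=300,375,240,305
    f=lambda p:-iou(s3,g,cyl(s3,p[0],p[1],.008,.046,.05),(x0,x1,y0,y1))
    r=minimize(f,[.518,-.005],method="Nelder-Mead",options=dict(initial_simplex=[[.518,-.005],[.524,-.005],[.518,.001]])); print("die side",r.x,-r.fun)
    print("stud", pix2plane(t5,313.9,259.1,.032))
    o=s3["color"].copy(); o[g]=[255,0,0]; cv2.imwrite("pics/g.png",cv2.resize(o[y0:y1,x0:x1,::-1],None,fx=8,fy=8))
E
python3 fit.py
```

```text
top [ 0.5616 -0.2602] 0.8827425915165601
top [ 0.4829 -0.274 ] 0.8832369942196532
side [ 0.565  -0.2597] 0.8138138138138138
side [ 0.4865 -0.2732] 0.8240654059789053
die side [0.51802541 0.00232796] 0.8318399959156584
stud [ 0.51571126 -0.00668588  0.032     ]
```

View pics/g.png

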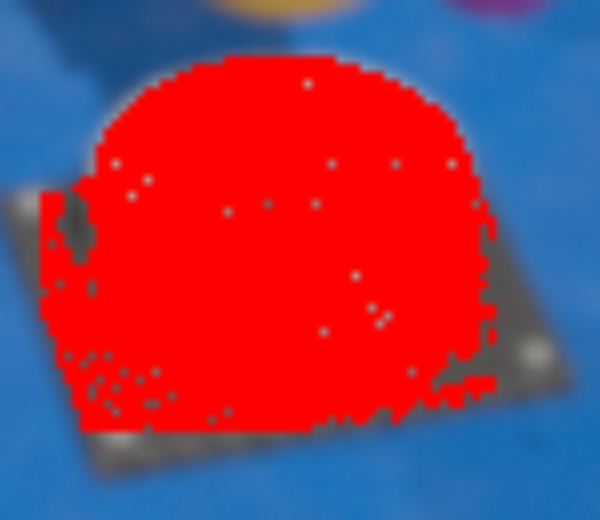

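```bash
python3 - <<'E'
from h import *
show(); plan([.483,-.2735,.15],-81)
E
```

```text
t 6.45 p [0.494  0.2889 0.1452] yaw 16.03 x [ 0.008  0.003 -1.   ] F [0.5 0.2 0.2] M [-0.   -0.17  0.03] g 70.853 q [ 0.41  0.49  1.77 -0.    0.87  0.13]
shift mm [  -6.8 -165.9  537.5] turn [-82.97   0.3   -0.43]
```

Request:
servo_tool(
  motion=[
    [-0.01,-0.166,0.5375,97,0,0,0.25],
    [-0.01,-0.166,0.5375,97,0,0,0.25],
    [-0.01,-0.166,0.5375,97,0,0,0.25],
    [-0.01,-0.166,0.5375,97,0,0,0.25],
    [-0.01,-0.166,0.5375,97,0,0,0.25],
    [-0.01,-0.166,0.5375,97,0,0,0.25],
    [-0.01,-0.166,0.5375,97,0,0,0.25],
    [-0.01,-0.166,0.5375,97,0,0,0.25],
    [-0.01,-0.166,0.5375,97,0,0,0.25],
    [-0.01,-0.166,0.5375,97,0,0,0.25],
    [-0.01,-0.166,0.5375,97,0,0,0.25],
    [-0.01,-0.166,0.5375,97,0,0,0.25],
  ],
)

```text
clock: 7.65
eef_pos: [0.4805, -0.2787, 0.1496]
ee_rot: [0.705, 0.052, -0.705, 0.053]
ft_force: [-0.4, 0.6, 0.5]
grip_width: 0.747
```

```bash
python3 - <<'E'
from h import *
show(); plan([.483,-.2735,.12],-81)
E
```

```text
t 7.65 p [ 0.4805 -0.2787  0.1496] yaw -81.48 x [ 0.001 -0.001 -1.   ] F [-0.4  0.6  0.5] M [ 0.05  0.03 -0.01] g 70.970 q [-0.64  0.47  1.8  -0.    0.87  0.78]
shift mm [29.6 -4.8 -3.2] turn [-0.48 -0.02 -0.06]
```

Request:
servo_tool(
  motion=[
    [0.015,0,0,0,0,0,0.3],
    [0.025,0,0,0,0,0,0.3],
    [0.028,0,0,0,0,0,0.3],
    [0.028,0,0,0,0,0,0.3],
  ],
)

```text
clock: 8.05
eef_pos: [0.4809, -0.2736, 0.1214]
ee_rot: [-0.705, -0.056, 0.705, -0.056]
ft_force: [0.1, 0.7, 0.8]
grip_width: 0.699
```

```bash
python3 - <<'E'
from h import *
from bench import snapshot
show(); plan([.483,-.2735,.05],-81)
s=snapshot("side"); cv2.imwrite("pics/s6.png",cv2.resize(s["color"][110:240,270:440,::-1],None,fx=4,fy=4,interpolation=cv2.INTER_CUBIC))
E
```

```text
t 8.05 p [ 0.4809 -0.2736  0.1214] yaw -80.90 x [-0.001  0.001 -1.   ] F [0.1 0.7 0.8] M [ 0.07  0.01 -0.03] g 66.415 q [-0.64  0.51  1.83 -0.    0.8   0.78]
shift mm [71.4  0.3 -2.1] turn [0.1  0.05 0.05]
```

View pics/s6.png

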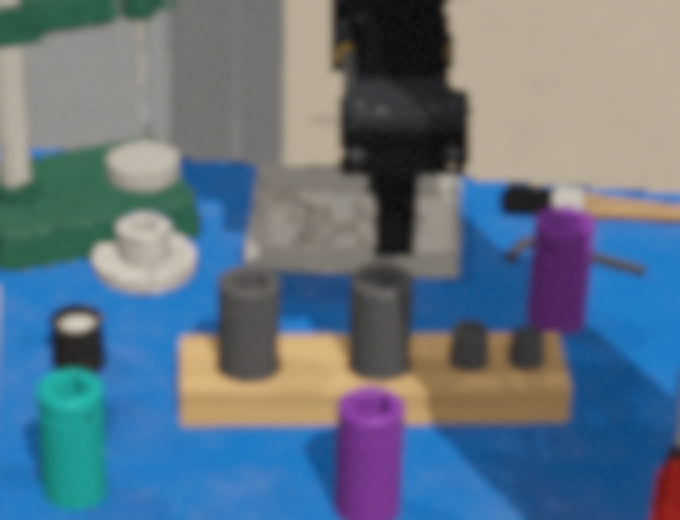

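```bash
python3 - <<'E'
from h import *
s=dict(np.load("side0.npz"))
a=np.radians(-81); j=np.array([np.cos(a),np.sin(a),0])
p=np.array([.4809,-.2736,.1214])
for q in (p,p+.035*j,p-.035*j,[.483,-.2735,.085],[.5618,-.26,.085]): q=np.array(q);u=proj(s,q)[0]; print(q,u,(u-[270,110])*4)
E
```

```text
[ 0.4809 -0.2736  0.1214] [367.68244643 165.57898104] [390.72978572 222.31592415]
[ 0.48637521 -0.30816909  0.1214    ] [366.88084606 158.1752475 ] [387.52338425 192.70099   ]
[ 0.47542479 -0.23903091  0.1214    ] [368.51660764 173.28345269] [394.06643055 253.13381076]
[ 0.483  -0.2735  0.085 ] [366.23769318 178.72228754] [384.95077273 274.88915018]
[ 0.5618 -0.26    0.085 ] [332.87963548 179.12542238] [251.51854193 276.50168954]
```

Request:
servo_tool(
  motion=[
    [0.02,0,-0.003,0,0,0,0.3],
    [0.045,0,-0.003,0,0,0,0.3],
    [0.065,0,-0.003,0,0,0,0.3],
    [0.072,0,-0.003,0,0,0,0.3],
    [0.072,0,-0.003,0,0,0,0.3],
  ],
)

```text
clock: 8.6
eef_pos: [0.4839, -0.2736, 0.0496]
ee_rot: [-0.705, -0.056, 0.705, -0.056]
ft_force: [-0.7, -0.4, 0.3]
grip_width: 0.697
```

```bash
python3 - <<'E'
from h import *
from bench import snapshot
show(); plan([.484,-.2735,.049],-81)
s=snapshot("side"); cv2.imwrite("pics/s7.png",cv2.resize(s["color"][110:240,270:440,::-1],None,fx=4,fy=4,interpolation=cv2.INTER_CUBIC))
E
```

```text
t 8.60 p [ 0.4839 -0.2736  0.0496] yaw -80.94 x [-0.001  0.    -1.   ] F [-0.7 -0.4  0.3] M [-0.03  0.04 -0.01] g 66.254 q [-0.63  0.62  1.88 -0.    0.65  0.78]
shift mm [ 0.6 -0.1 -0.1] turn [0.06 0.04 0.03]
```

View pics/s7.png

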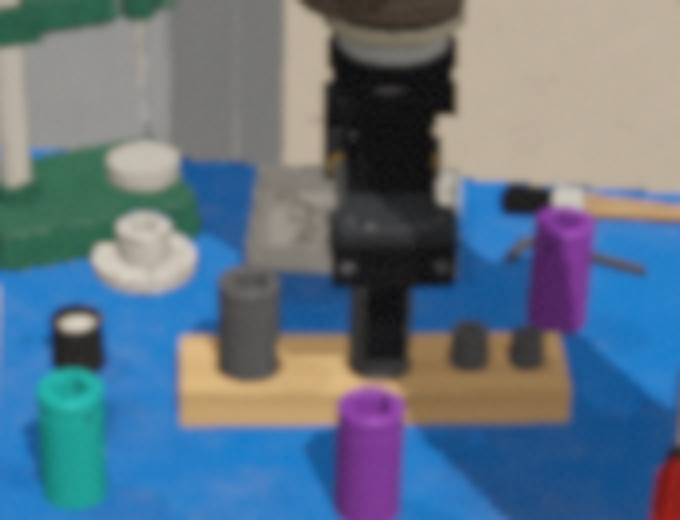

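Request:
servo_tool(
  motion=[
    [0,0,0,0,0,0,1],
    [0,0,0,0,0,0,1],
    [0,0,0,0,0,0,1],
    [0,0,0,0,0,0,1],
    [0,0,0,0,0,0,1],
    [0,0,0,0,0,0,1],
    [0,0,0,0,0,0,1],
  ],
)

```text
clock: 9.35
eef_pos: [0.484, -0.2738, 0.0501]
ee_rot: [0.705, 0.056, -0.705, 0.056]
ft_force: [-0.4, 2.6, 6.4]
grip_width: 0.395
```

```bash
python3 - <<'E'
from h import *
show()
E
```

```text
t 9.35 p [ 0.484  -0.2738  0.0501] yaw -80.97 x [ 0. -0. -1.] F [-0.4  2.6  6.4] M [ 0.5   0.2  -0.03] g 37.547 q [-0.63  0.62  1.88  0.    0.65  0.78]
```

Request:
servo_tool(
  motion=[
    [-0.02,0,0,0,0,0,1],
    [-0.05,0,0,0,0,0,1],
    [-0.1,0,0,0,0,0,1],
    [-0.1,0,0,0,0,0,1],
  ],
)

```text
clock: 9.75
eef_pos: [0.4858, -0.2753, 0.1548]
ee_rot: [0.707, 0.054, -0.703, 0.058]
ft_force: [1.0, -0.6, -3.7]
grip_width: 0.394
```

```bash
python3 - <<'E'
from h import *
show();plan([.5177,-.0055,.2],10)
E
```

```text
t 9.75 p [ 0.4858 -0.2753  0.1548] yaw -80.97 x [ 0.007 -0.005 -1.   ] F [ 1.  -0.6 -3.7] M [-0.05 -0.02 -0.  ] g 37.434 q [-0.63  0.46  1.8  -0.    0.87  0.78]
shift mm [ -46.4 -261.2  -74.2] turn [ 8.903e+01 -5.300e-01 -2.000e-02]
```

Request:
servo_tool(
  motion=[
    [-0.046,-0.261,-0.074,-91,0,0,1],
    [-0.046,-0.261,-0.074,-91,0,0,1],
    [-0.046,-0.261,-0.074,-91,0,0,1],
    [-0.046,-0.261,-0.074,-91,0,0,1],
    [-0.046,-0.261,-0.074,-91,0,0,1],
    [-0.046,-0.261,-0.074,-91,0,0,1],
    [-0.046,-0.261,-0.074,-91,0,0,1],
    [-0.046,-0.261,-0.074,-91,0,0,1],
    [-0.046,-0.261,-0.074,-91,0,0,1],
    [-0.046,-0.261,-0.074,-91,0,0,1],
    [-0.046,-0.261,-0.074,-91,0,0,1],
    [-0.046,-0.261,-0.074,-91,0,0,1],
  ],
)

```text
clock: 10.95
eef_pos: [0.5157, -0.0046, 0.1948]
ee_rot: [0.454, 0.542, -0.454, 0.542]
ft_force: [0.3, -0.2, -3.3]
grip_width: 0.397
```

```bash
python3 - <<'E'
from h import *
from bench import snapshot
st=show();plan([.5177,-.0055,.11],10)
ss=[snapshot("side") for _ in range(4)]
im=np.mean([x["color"].astype(float) for x in ss],0); np.savez("pin1.npz",im=im,**{k:ss[0][k] for k in("intrinsics","world_from_camera")})
u,v=proj(ss[0],st["eef_pos"]+[0,0,.0])[0].astype(int); print(u,v)
c=im[v-30:v+40,u-35:u+35]
c=np.clip((c-10)*2.2,0,255).astype(np.uint8)
cv2.imwrite("pics/pin1.png",cv2.resize(c[:,:,::-1],None,fx=8,fy=8,interpolation=cv2.INTER_CUBIC))
E
```

```text
t 10.95 p [ 0.5157 -0.0046  0.1948] yaw 10.09 x [-0.001  0.    -1.   ] F [ 0.3 -0.2 -3.3] M [-0.   -0.1   0.02] g 37.736 q [-0.14  0.36  1.85 -0.    0.94 -0.31]
shift mm [84.8  1.9  1.3] turn [ 0.09 -0.02  0.08]
337 201
```

View pics/pin1.png

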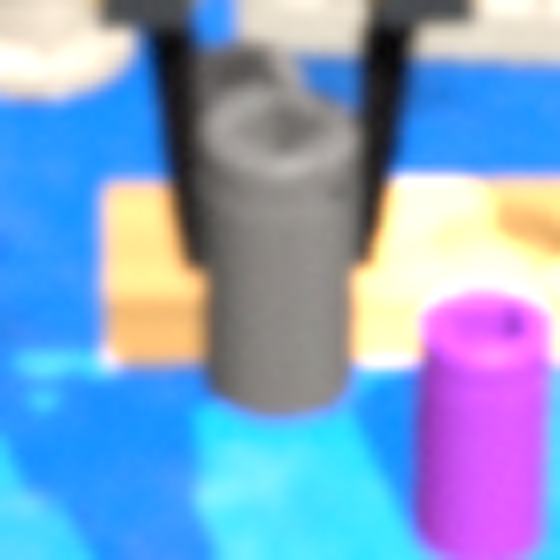

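```bash
python3 - <<'E'
from h import *
im=np.load("pin1.npz")["im"]
c=im[195:230,325:350].mean(-1)
c=np.clip((c-40)*4,0,255).astype(np.uint8)
cv2.imwrite("pics/pin1b.png",cv2.resize(c,None,fx=16,fy=16,interpolation=cv2.INTER_CUBIC))
print(im[195:216,325:350].mean(-1).round().astype(int))
E
```

```text
[[ 29  37  47  54  59  64  66  67  70  72  74  74  75  75  76  78  77  74
   68  64  62  55  42  30  50]
 [ 29  34  44  52  60  64  67  69  72  74  75  75  76  77  77  79  78  77
   74  70  65  55  41  34  58]
 [ 31  35  42  49  58  62  67  71  73  75  76  77  77  78  78  80  79  78
   76  72  66  56  40  34  64]
 [ 32  33  40  49  55  60  65  70  72  73  75  76  77  77  77  78  78  77
   75  72  67  56  41  39  71]
 [ 34  33  40  48  54  59  63  67  70  72  73  74  75  75  76  77  77  75
   74  71  66  56  42  45  82]
 [ 40  34  41  47  55  58  64  66  69  71  72  74  73  74  75  76  76  75
   75  71  67  55  46  57  97]
 [ 45  36  40  47  54  58  63  67  69  71  72  73  73  74  75  76  75  75
   74  71  66  55  48  70 110]
 [ 51  38  42  47  53  58  62  66  68  70  72  73  73  74  75  76  76  75
   74  71  66  57  53  78 117]
 [ 62  46  44  50  53  58  63  66  69  70  72  73  73  74  75  76  76  76
   74  71  69  66  68  90 124]
 [ 80  66  57  53  53  58  63  65  68  70  72  73  74  74  74  77  77  75
   74  72  75  86  97 114 135]
 [100  88  73  58  54  58  62  66  69  71  72  73 
[... 405 characters left out ...]
68  70  72  73  73  74  74  75  76  74
   72  72  80 101 122 134 137]
 [ 92  84  70  57  54  57  63  66  69  71  72  72  72  73  74  75  75  75
   73  72  80 101 121 133 136]
 [ 94  86  71  57  54  58  61  66  69  70  71  73  73  74  75  75  75  74
   73  72  81 104 125 136 138]
 [ 95  87  73  57  54  59  62  65  68  70  72  72  73  73  75  76  75  75
   73  72  82 106 128 139 142]
 [ 96  87  73  58  54  58  62  66  68  71  73  73  74  74  75  76  75  74
   73  72  83 108 130 141 144]
 [ 95  88  73  58  54  58  62  66  68  70  72  73  73  74  74  75  75  74
   73  72  83 107 130 141 144]
 [ 94  86  71  56  55  59  62  67  69  70  72  73  73  74  74  75  76  74
   73  72  83 108 130 140 144]]
```

View pics/pin1b.png

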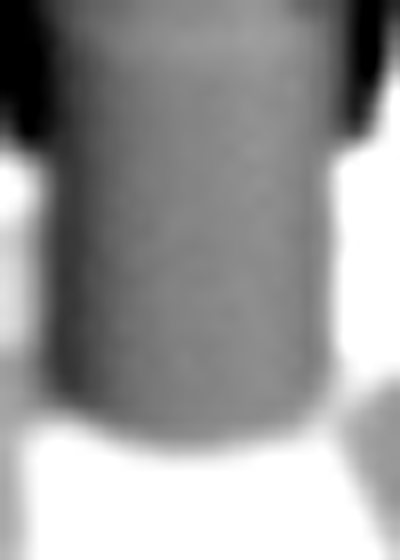

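```bash
python3 - <<'E'
from h import *
np.set_printoptions(linewidth=200)
im=np.load("pin1.npz")["im"].mean(-1)
print((im[186:202,326:349]-im[204:210,326:349].mean(0)).round().astype(int))
c=im[178:204,322:352];c=np.clip((c-30)*3.5,0,255).astype(np.uint8)
cv2.imwrite("pics/pin1c.png",cv2.resize(c,None,fx=20,fy=20,interpolation=cv2.INTER_CUBIC))
E
```

```text
[[ -44  -10   18   30   27   19   12    7    2   -2   -7  -11  -14  -13  -12   -9   -3    3    5   -8  -44  -82 -109]
 [ -43  -10   17   28   25   17   11    5    2   -2   -8  -11  -14  -13  -11   -7   -1    6   10   -2  -37  -78 -107]
 [ -45  -13   15   26   23   20   14    9    4    0   -6  -11  -11   -8   -5    0    5   10   12    1  -34  -76 -106]
 [ -48  -20   10   22   24   21   17   13    9    4   -1   -5   -4   -1    4    6   10   13   14    1  -37  -78 -108]
 [ -51  -25    3   17   20   19   17   16   13   11    8    7    8   11   12   11   13   15   11   -4  -41  -80 -110]
 [ -52  -28   -4    9   13   15   17   16   15   16   16   19   19   18   16   12   11   11    6  -12  -45  -83 -108]
 [ -50  -26   -6    4    7    8    9   10   12   14   16   18   17   15   10    5    6    4    0  -15  -47  -83 -108]
 [ -49  -25   -6    2    2    3    4    4    6    7    8    9    8    6    3    1    1   -1   -4  -17  -48  -82 -107]
 [ -49  -25   -5    3    3    1    2    2    2    3    3    3    3    2    2    0   -1   -4   -8  -19  -47  -82 -105]
 [ -51  -26   -4    5    5    3    1    2    2    2    1    1    1    2    2    1    0   -5   -8  -19  -47  -81 -106]
 [ -54  -29   -6    5    6    5    3    3    3    3    2    2    2    2    3    2    2    1   -3  -16  -47  -82 -102]
 [ -53  -31   -9    3    4    5    5    4    4    4    4    4    4    4    4    3    3    2   -1  -15  -46  -82 -102]
 [ -55  -33   -9    1    2    2    4    3    3    3    3    3    3    2    2    2    2    2   -1  -14  -46  -82  -97]
 [ -55  -33  -11   -1    1    0    1    1    1    1    1    2    1    1    1    1    0    1   -1  -14  -46  -81  -91]
 [ -54  -32  -11    0    0    1    0    0    1    1    1    0   -1    0    0    0    0    2   -2  -14  -46  -77  -79]
 [ -52  -33  -11   -1    0    0    1    0    0    0    0    0    0    0    1   -1    0    1   -1  -15  -47  -75  -66]]
```

View pics/pin1c.png

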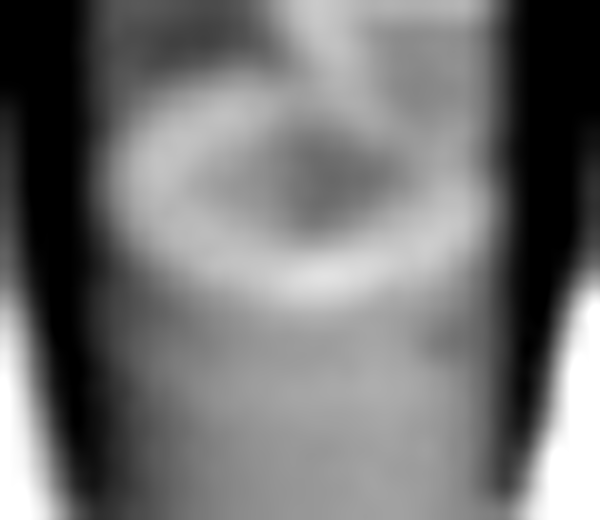

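```bash
python3 - <<'E'
from h import *
s=dict(np.load("side0.npz"))
c=np.array([.5157,-.0046]);
for a in (120,130,140,150,160):
    r=np.radians(a); print(a,proj(s,[*(c+.019*np.array([np.cos(r),np.sin(r)])),.218])[0].round(1))
E
```

```text
120 [340.8 196.3]
130 [342.4 195.8]
140 [343.8 195.3]
150 [344.9 194.6]
160 [345.9 193.8]
```

```bash
python3 - <<'E'
from h import *
show();plan([.5176,-.0056,.098],14)
E
```

```text
t 11.15 p [ 0.5159 -0.0046  0.1954] yaw 9.90 x [-0. -0. -1.] F [ 0.4  0.2 -3.3] M [-0.03 -0.12  0.02] g 37.453 q [-0.14  0.36  1.85 -0.    0.94 -0.31]
shift mm [97.4  1.5  1.2] turn [-4.1  -0.    0.03]
```

Request:
servo_tool(
  motion=[
    [0.03,0.0015,0.0012,-4,0,0,1],
    [0.06,0.0015,0.0012,-4,0,0,1],
    [0.09,0.0015,0.0012,-4,0,0,1],
    [0.097,0.0015,0.0012,-4,0,0,1],
    [0.097,0.0015,0.0012,-4,0,0,1],
  ],
)

```text
clock: 11.65
eef_pos: [0.5175, -0.0055, 0.0983]
ee_rot: [0.435, 0.558, -0.436, 0.557]
ft_force: [1.2, -0.7, -2.6]
grip_width: 0.396
```

```bash
python3 - <<'E'
from h import *
from bench import snapshot
st=show();plan([.5176,-.0056,.08],14)
s=snapshot("side");np.savez("side8.npz",**s)
c=s["color"][190:310,270:410]
for q in ([*st["eef_pos"][:2],st["eef_pos"][2]-.04],[.5176,-.0056,.046]): print(proj(s,q)[0], (proj(s,q)[0]-[270,190])*5)
cv2.imwrite("pics/s8.png",cv2.resize(np.clip(c[:,:,::-1]*1.5,0,255).astype(np.uint8),None,fx=5,fy=5,interpolation=cv2.INTER_CUBIC))
E
```

```text
t 11.65 p [ 0.5175 -0.0055  0.0983] yaw 13.98 x [-0.002  0.    -1.   ] F [ 1.2 -0.7 -2.6] M [-0.04 -0.13 -0.04] g 37.644 q [-0.14  0.5   1.94 -0.    0.7  -0.38]
shift mm [18.3  0.1  0.1] turn [-0.02 -0.03  0.1 ]
[335.77145812 255.6258561 ] [328.85729059 328.12928049]
[335.72507618 260.147943  ] [328.62538092 350.739715  ]
```

View pics/s8.png

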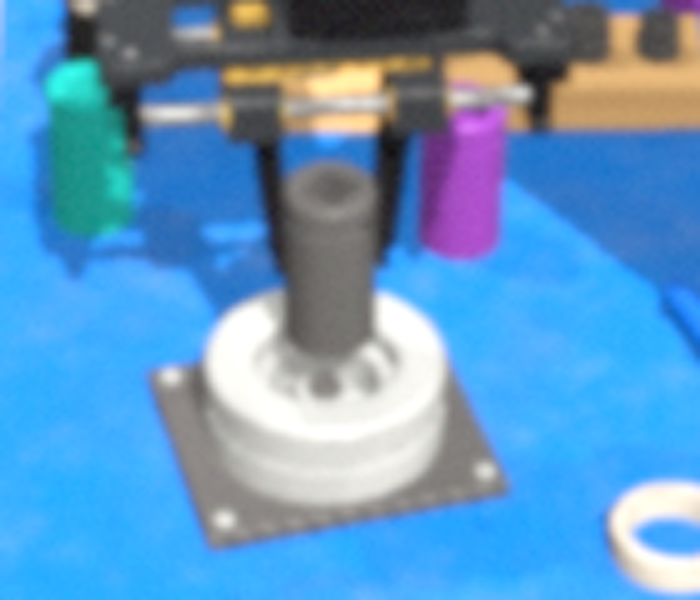

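```bash
cat > edges.py <<'E'
from h import *
def edge(prof,lo,hi):
    # position of strongest gradient w/ subpixel parabola
    g=np.abs(np.gradient(prof)); i=lo+np.argmax(g[lo:hi]); a,b,c=g[i-1],g[i],g[i+1]
    return i+.5*(a-c)/(a-2*b+c)
if __name__=="__main__":
    s=dict(np.load("side8.npz")); im=s["color"].astype(float); f=im[...,0]-.6*im[...,2]
    for rows,l,r,n in((range(256,266,2),(304,318),(352,366),"die"),(range(246,256,2),(322,331),(341,350),"sock")):
        for v in rows:
            p=f[v-1:v+2].mean(0); a,b=edge(p,*l),edge(p,*r); print(n,v,round(a,2),round(b,2),"mid",round((a+b)/2,2))
    for z in(.046,.04): print([proj(s,[.5176,-.0056,z])[0].round(2)])
    for z in(.058,.07): print([proj(s,[.5175,-.0055,z])[0].round(2)])
E
python3 edges.py
```

```text
die 256 311.91 357.23 mid 334.57
die 258 310.91 358.21 mid 334.56
die 260 310.2 358.98 mid 334.59
die 262 309.99 359.57 mid 334.78
die 264 310.49 360.2 mid 335.34
sock 246 326.59 344.41 mid 335.5
sock 248 323.7 348.2 mid 335.95
sock 250 326.42 355.5 mid 340.96
sock 252 326.24 344.41 mid 335.33
sock 254 325.68 344.4 mid 335.04
[array([335.73, 260.15])]
[array([335.71, 262.36])]
[array([335.79, 255.72])]
[array([335.82, 251.21])]
```

```bash
python3 - <<'E'
from h import *
show();plan([.5188,-.0056,.074],14)
E
```

```text
t 11.70 p [ 0.5181 -0.0056  0.0993] yaw 13.99 x [ 0. -0. -1.] F [ 1.2  0.3 -2.4] M [ 0.01 -0.11  0.05] g 37.479 q [-0.14  0.5   1.94 -0.    0.7  -0.38]
shift mm [25.3  0.7  0.2] turn [-0.01  0.01 -0.01]
```

Request:
servo_tool(
  motion=[
    [0.01,0.001,0,0,0,0,1],
    [0.018,0.001,0,0,0,0,1],
    [0.023,0.001,0,0,0,0,1],
    [0.025,0.001,0,0,0,0,1],
  ],
)

```text
clock: 12.1
eef_pos: [0.5186, -0.0052, 0.0734]
ee_rot: [0.435, 0.557, -0.435, 0.557]
ft_force: [0.2, -1.1, -3.0]
grip_width: 0.394
```

```bash
python3 - <<'E'
from h import *
show()
E
```

```text
t 12.10 p [ 0.5186 -0.0052  0.0734] yaw 14.02 x [-0. -0. -1.] F [ 0.2 -1.1 -3. ] M [-0.03 -0.1  -0.08] g 37.436 q [-0.14  0.54  1.96 -0.    0.64 -0.38]
```

Request:
servo_tool(
  motion=[
    [0.002,0,0,0,0,0,1],
    [0.004,0,0,0,0,0,1],
    [0.006,0,0,0,0,0,1],
    [0.006,0,0,0,0,0,1],
  ],
)

```text
clock: 12.5
eef_pos: [0.5189, -0.0052, 0.0678]
ee_rot: [0.435, 0.557, -0.435, 0.557]
ft_force: [1.4, 1.0, -2.9]
grip_width: 0.397
```

```bash
python3 - <<'E'
from h import *
show()
E
```

```text
t 12.50 p [ 0.5189 -0.0052  0.0678] yaw 14.02 x [ 0.001 -0.    -1.   ] F [ 1.4  1.  -2.9] M [ 0.2  -0.27  0.01] g 37.725 q [-0.14  0.55  1.96  0.    0.63 -0.38]
```

Request:
servo_tool(
  motion=[
    [0.001,0,0,0,0,0,1],
    [0.002,0,0,0,0,0,1],
    [0.003,0,0,0,0,0,1],
    [0.003,0,0,0,0,0,1],
  ],
)

```text
clock: 12.9
eef_pos: [0.5194, -0.0053, 0.0665]
ee_rot: [0.436, 0.557, -0.435, 0.558]
ft_force: [-4.1, 0.8, 19.8]
grip_width: 0.393
```

```bash
python3 - <<'E'
from h import *
show()
E
```

```text
t 12.90 p [ 0.5194 -0.0053  0.0665] yaw 14.03 x [ 0.002 -0.    -1.   ] F [-4.1  0.8 19.8] M [0.34 0.68 0.01] g 37.347 q [-0.14  0.55  1.96 -0.    0.63 -0.38]
```

Request:
servo_tool(
  motion=[
    [-0.0003,0,0,-3,0,0,1],
    [-0.0003,0,0,-6,0,0,1],
    [-0.0003,0,0,-9,0,0,1],
    [-0.0003,0,0,-9,0,0,1],
  ],
)

```text
clock: 13.3
eef_pos: [0.5197, -0.0051, 0.0667]
ee_rot: [0.39, 0.589, -0.389, 0.591]
ft_force: [-1.4, 3.2, 16.0]
grip_width: 0.398
```

```bash
python3 - <<'E'
from h import *
show()
E
```

```text
t 13.30 p [ 0.5197 -0.0051  0.0667] yaw 23.11 x [ 0.003 -0.    -1.   ] F [-1.4  3.2 16. ] M [0.88 0.21 0.01] g 37.835 q [-0.14  0.55  1.96  0.    0.63 -0.54]
```

Request:
servo_tool(
  motion=[
    [0,0,0,3,0,0,1],
    [0,0,0,6,0,0,1],
    [0,0,0,9,0,0,1],
    [0,0,0,9,0,0,1],
  ],
)

```text
clock: 13.7
eef_pos: [0.5194, -0.0051, 0.0665]
ee_rot: [0.436, 0.556, -0.435, 0.558]
ft_force: [-1.2, 3.2, 15.9]
grip_width: 0.394
```

```bash
python3 - <<'E'
from h import *
show()
E
```

```text
t 13.70 p [ 0.5194 -0.0051  0.0665] yaw 13.92 x [ 0.002 -0.    -1.   ] F [-1.2  3.2 15.9] M [0.69 0.36 0.02] g 37.433 q [-0.14  0.55  1.96  0.    0.63 -0.38]
```

Request:
servo_tool(
  motion=[
    [0,0,0,3,0,0,1],
    [0,0,0,6,0,0,1],
    [0,0,0,9,0,0,1],
    [0,0,0,9,0,0,1],
  ],
)

```text
clock: 14.1
eef_pos: [0.5192, -0.0051, 0.0664]
ee_rot: [0.478, 0.521, -0.478, 0.522]
ft_force: [-2.7, 2.5, 14.4]
grip_width: 0.395
```

```bash
python3 - <<'E'
from h import *
show()
E
```

```text
t 14.10 p [ 0.5192 -0.0051  0.0664] yaw 4.93 x [ 0.002 -0.    -1.   ] F [-2.7  2.5 14.4] M [0.67 0.41 0.02] g 37.554 q [-0.14  0.55  1.96  0.    0.63 -0.22]
```

Request:
servo_tool(
  motion=[
    [-0.003,0,0,-4,0,0,1],
    [-0.004,0,0,-9,0,0,1],
    [-0.004,0.0015,0,-9,0,0,1],
    [-0.004,0.0025,0,-9,0,0,1],
    [-0.004,0.0035,0,-9,0,0,1],
    [-0.004,0.0035,0,-9,0,0,1],
  ],
)

```text
clock: 14.7
eef_pos: [0.5223, -0.005, 0.069]
ee_rot: [0.435, 0.557, -0.436, 0.557]
ft_force: [0.8, -0.4, -3.3]
grip_width: 0.398
```

```bash
python3 - <<'E'
from h import *
show()
E
```

```text
t 14.70 p [ 0.5223 -0.005   0.069 ] yaw 13.96 x [-0. -0. -1.] F [ 0.8 -0.4 -3.3] M [ 0.   -0.12 -0.03] g 37.802 q [-0.14  0.55  1.95 -0.    0.64 -0.38]
```

Request:
servo_tool(
  motion=[
    [0,-0.003,0,0,0,0,1],
    [0,-0.005,0,0,0,0,1],
    [0,-0.0065,0,0,0,0,1],
    [0,-0.007,0,0,0,0,1],
    [0,-0.007,0,0,0,0,1],
  ],
)

```text
clock: 15.2
eef_pos: [0.5161, -0.0067, 0.0693]
ee_rot: [0.436, 0.557, -0.435, 0.558]
ft_force: [3.9, 2.4, -6.1]
grip_width: 0.394
```

```bash
python3 - <<'E'
from h import *
show()
E
```

```text
t 15.20 p [ 0.5161 -0.0067  0.0693] yaw 14.01 x [ 0.002 -0.    -1.   ] F [ 3.9  2.4 -6.1] M [ 0.51 -1.04 -0.01] g 37.472 q [-0.14  0.54  1.97  0.    0.63 -0.39]
```

Request:
servo_tool(
  motion=[
    [0,0.0035,0,0,0,0,1],
    [0,0.0035,0.0015,0,0,0,1],
    [0,0.0035,0.003,0,0,0,1],
    [0,0.0035,0.0035,0,0,0,1],
    [0,0.0035,0.0035,0,0,0,1],
  ],
)

```text
clock: 15.7
eef_pos: [0.5192, -0.0088, 0.069]
ee_rot: [0.435, 0.558, -0.435, 0.557]
ft_force: [-0.1, 5.0, -3.9]
grip_width: 0.392
```

```bash
python3 - <<'E'
from h import *
show()
E
```

```text
t 15.70 p [ 0.5192 -0.0088  0.069 ] yaw 14.00 x [-0.001  0.001 -1.   ] F [-0.1  5.  -3.9] M [ 1.32 -0.16 -0.03] g 37.280 q [-0.14  0.55  1.96  0.    0.64 -0.39]
```

Request:
servo_tool(
  motion=[
    [0,0,-0.003,0,0,0,1],
    [0,0,-0.005,0,0,0,1],
    [0,0,-0.0065,0,0,0,1],
    [0,0,-0.007,0,0,0,1],
    [0,0,-0.007,0,0,0,1],
  ],
)

```text
clock: 16.2
eef_pos: [0.518, -0.0024, 0.0691]
ee_rot: [0.435, 0.557, -0.435, 0.557]
ft_force: [0.7, 0.6, -3.0]
grip_width: 0.396
```

```bash
python3 - <<'E'
from h import *
show()
E
```

```text
t 16.20 p [ 0.518  -0.0024  0.0691] yaw 14.03 x [ 0. -0. -1.] F [ 0.7  0.6 -3. ] M [-0.07 -0.09 -0.04] g 37.644 q [-0.13  0.55  1.96 -0.    0.63 -0.38]
```

Request:
servo_tool(
  motion=[
    [0,0,-0.001,0,0,0,1],
    [0,0,-0.002,0,0,0,1],
    [0,0,-0.003,0,0,0,1],
    [0,0,-0.003,0,0,0,1],
  ],
)

```text
clock: 16.6
eef_pos: [0.5175, -0.0001, 0.0691]
ee_rot: [0.435, 0.557, -0.435, 0.558]
ft_force: [0.1, -7.0, -4.8]
grip_width: 0.399
```

```bash
python3 - <<'E'
from h import *
show()
E
```

```text
t 16.60 p [ 5.175e-01 -1.000e-04  6.910e-02] yaw 14.05 x [ 0.001 -0.001 -1.   ] F [ 0.1 -7.  -4.8] M [-1.42 -0.25 -0.  ] g 37.873 q [-0.13  0.55  1.96 -0.    0.63 -0.37]
```

Request:
servo_tool(
  motion=[
    [0,0.0025,0.003,0,0,0,1],
    [0,0.004,0.0045,0,0,0,1],
    [0,0.0055,0.0045,0,0,0,1],
    [0,0.006,0.0045,0,0,0,1],
    [0,0.006,0.0045,0,0,0,1],
  ],
)

```text
clock: 17.1
eef_pos: [0.5229, -0.0026, 0.0688]
ee_rot: [0.434, 0.558, -0.436, 0.557]
ft_force: [-5.9, -4.5, -0.5]
grip_width: 0.395
```

```bash
python3 - <<'E'
from h import *
show()
E
```

```text
t 17.10 p [ 0.5229 -0.0026  0.0688] yaw 14.05 x [-0.003 -0.    -1.   ] F [-5.9 -4.5 -0.5] M [-1.1   1.18  0.05] g 37.520 q [-0.13  0.55  1.95 -0.    0.64 -0.38]
```

```bash
python3 - <<'E'
import numpy as np
from scipy.optimize import least_squares
P=np.array([[.5161,-.0067],[.5192,-.0088],[.5175,-.0001],[.5229,-.0026]])*1e3
F=np.array([4.6-.0,5,7,7.4])
for k in (0,.04,.08,.12):
    f=lambda q:np.hypot(*(P-q[:2]).T)-q[2]-k*F
    r=least_squares(f,[518.5,-4.5,4]); print(k,r.x.round(2),f(r.x).round(2))
E
```

```text
0 [519.17  -4.23   4.26] [-0.32  0.31  0.2  -0.19]
0.04 [519.14  -4.28   4.01] [-0.31  0.3   0.2  -0.19]
0.08 [519.11  -4.33   3.77] [-0.31  0.3   0.2  -0.19]
0.12 [519.08  -4.38   3.52] [-0.3   0.29  0.2  -0.19]
```

```bash
python3 - <<'E'
from h import *
show(); plan([.5191,-.0043,.069],14)
E
```

```text
t 17.10 p [ 0.5229 -0.0026  0.0688] yaw 14.05 x [-0.003 -0.    -1.   ] F [-5.9 -4.5 -0.5] M [-1.1   1.18  0.05] g 37.520 q [-0.13  0.55  1.95 -0.    0.64 -0.38]
shift mm [-0.2 -4.1  0.7] turn [ 0.05 -0.03  0.19]
```

Request:
servo_tool(
  motion=[
    [0,-0.003,0.0007,0,0,0,1],
    [0,-0.0045,0.0007,0,0,0,1],
    [0,-0.0045,0.0007,0,0,0,1],
  ],
)

```text
clock: 17.4
eef_pos: [0.52, -0.0041, 0.0692]
ee_rot: [0.435, 0.557, -0.435, 0.557]
ft_force: [-0.2, -0.0, -2.4]
grip_width: 0.4
```

```bash
python3 - <<'E'
from h import *
show(); plan([.5191,-.0043,.066],14)
E
```

```text
t 17.40 p [ 0.52   -0.0041  0.0692] yaw 14.02 x [ 0.001 -0.    -1.   ] F [-0.2 -0.  -2.4] M [-0.06 -0.12  0.04] g 38.043 q [-0.14  0.55  1.96  0.    0.64 -0.38]
shift mm [ 3.2 -0.9 -0.1] turn [ 0.02  0.01 -0.03]
```

Request:
servo_tool(
  motion=[
    [0.001,-0.0007,0,0,0,0,1],
    [0.002,-0.0007,0,0,0,0,1],
    [0.003,-0.0007,0,0,0,0,1],
    [0.004,-0.0007,0,0,0,0,1],
    [0.004,-0.0007,0,0,0,0,1],
  ],
)

```text
clock: 17.9
eef_pos: [0.5195, -0.0044, 0.0666]
ee_rot: [0.435, 0.557, -0.435, 0.558]
ft_force: [-4.9, -0.1, 20.5]
grip_width: 0.396
```

```bash
python3 - <<'E'
from h import *
show(); plan([.5191,-.0043,.066],14)
E
```

```text
t 17.90 p [ 0.5195 -0.0044  0.0666] yaw 14.03 x [ 0.001 -0.    -1.   ] F [-4.9 -0.1 20.5] M [ 0.09  1.16 -0.06] g 37.661 q [-0.14  0.55  1.96 -0.    0.63 -0.38]
shift mm [ 0.6 -0.4 -0.2] turn [ 0.03  0.03 -0.07]
```

Request:
servo_tool(
  motion=[
    [0.0,0,0,-2.5,0,0,1],
    [0.0,0,0,-5,0,0,1],
    [0.0,0,0,-7.5,0,0,1],
    [0.0,0,0,-10,0,0,1],
    [0.0,0,0,-12.5,0,0,1],
  ],
)

```text
clock: 18.4
eef_pos: [0.5196, -0.0042, 0.0667]
ee_rot: [0.372, 0.601, -0.371, 0.602]
ft_force: [-5.5, 1.2, 21.3]
grip_width: 0.397
```

```bash
python3 - <<'E'
from h import *
show()
E
```

```text
t 18.40 p [ 0.5196 -0.0042  0.0667] yaw 26.60 x [ 0.002 -0.    -1.   ] F [-5.5  1.2 21.3] M [ 0.34  1.11 -0.22] g 37.668 q [-0.14  0.55  1.96  0.    0.63 -0.6 ]
```

Request:
servo_tool(
  motion=[
    [0,0,0,4,0,0,1],
    [0,0,0,8,0,0,1],
    [0,0,0,12,0,0,1],
    [0,0,0,14.5,0,0,1],
    [0,0,0,17,0,0,1],
    [0,0,0,19.5,0,0,1],
    [0,0,0,22,0,0,1],
    [0,0,0,24.5,0,0,1],
  ],
)

```text
clock: 19.2
eef_pos: [0.5192, -0.0044, 0.0664]
ee_rot: [0.491, 0.508, -0.491, 0.509]
ft_force: [-5.0, -0.2, 17.8]
grip_width: 0.396
```

```bash
python3 - <<'E'
from h import *
show()
E
```

```text
t 19.20 p [ 0.5192 -0.0044  0.0664] yaw 1.96 x [ 0.001 -0.    -1.   ] F [-5.  -0.2 17.8] M [0.03 1.21 0.21] g 37.595 q [-0.14  0.55  1.96 -0.    0.63 -0.17]
```

Request:
servo_tool(
  motion=[
    [0.0,-0.0004,0,3,0,0,1],
    [0.0,-0.0004,0,6,0,0,1],
    [0.0,-0.0004,0,9,0,0,1],
    [0.0,-0.0004,0,12,0,0,1],
    [0.0,-0.0004,0,15,0,0,1],
  ],
)

```text
clock: 19.7
eef_pos: [0.5192, -0.0044, 0.0667]
ee_rot: [0.554, 0.439, -0.553, 0.44]
ft_force: [-5.4, 0.3, 21.2]
grip_width: 0.397
```

```bash
python3 - <<'E'
from h import *
show()
E
```

```text
t 19.70 p [ 0.5192 -0.0044  0.0667] yaw -13.06 x [ 0.001 -0.    -1.   ] F [-5.4  0.3 21.2] M [0.04 1.26 0.18] g 37.742 q [-0.14  0.55  1.96 -0.    0.63  0.09]
```

Request:
servo_tool(
  motion=[
    [0,0,0,3,0,0,1],
    [0,0,0,6,0,0,1],
    [0,0,0,9,0,0,1],
    [0,0,0,12,0,0,1],
    [0,0,0,15,0,0,1],
  ],
)

```text
clock: 20.2
eef_pos: [0.5191, -0.0044, 0.0667]
ee_rot: [0.607, 0.363, -0.606, 0.364]
ft_force: [-6.2, 0.7, 21.8]
grip_width: 0.394
```

```bash
python3 - <<'E'
from h import *
from bench import snapshot
st=show()
s=snapshot("side");np.savez("side9.npz",**s)
c=s["color"][190:310,270:410]
cv2.imwrite("pics/s9.png",cv2.resize(np.clip(c[:,:,::-1]*1.5,0,255).astype(np.uint8),None,fx=5,fy=5,interpolation=cv2.INTER_CUBIC))
E
```

```text
t 20.20 p [ 0.5191 -0.0044  0.0667] yaw -28.07 x [ 0.001 -0.    -1.   ] F [-6.2  0.7 21.8] M [0.1  1.34 0.2 ] g 37.471 q [-0.14  0.55  1.96 -0.    0.63  0.35]
```

View pics/s9.png

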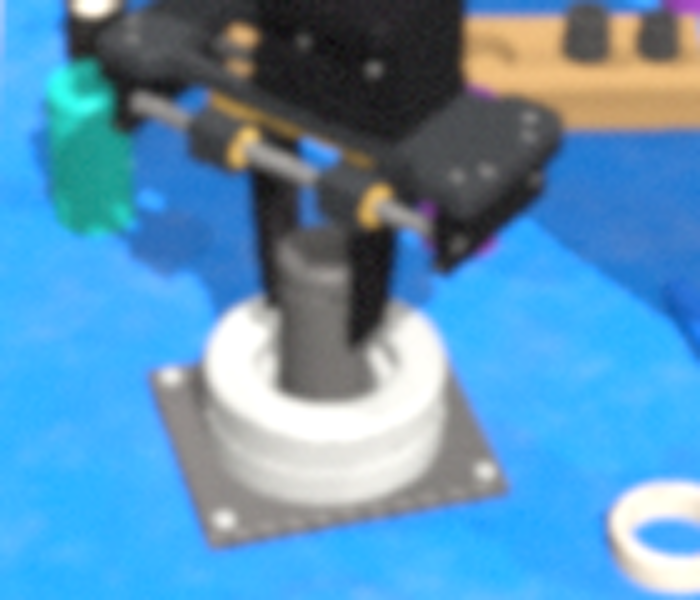

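Request:
servo_tool(
  motion=[
    [-0.03,0,0,0,0,0,1],
    [-0.06,0,0,0,0,0,1],
    [-0.085,0,0,0,0,0,1],
    [-0.085,0,0,0,0,0,1],
  ],
)

```text
clock: 20.65
eef_pos: [0.5202, -0.0045, 0.1527]
ee_rot: [0.607, 0.363, -0.605, 0.366]
ft_force: [0.1, 0.3, -4.4]
grip_width: 0.395
```

```bash
python3 - <<'E'
from h import *
show(); plan([.484,-.2738,.145],-81)
E
```

```text
t 20.65 p [ 0.5202 -0.0045  0.1527] yaw -27.97 x [ 0.005 -0.001 -1.   ] F [ 0.1  0.3 -4.4] M [ 0.02 -0.07 -0.07] g 37.567 q [-0.14  0.42  1.89 -0.    0.83  0.35]
shift mm [  7.7  94.3 254.9] turn [53.03 -0.23 -0.22]
```

Request:
servo_tool(
  motion=[
    [0.004,0.0943,0.255,53,0,0,1],
    [0.004,0.0943,0.255,53,0,0,1],
    [0.004,0.0943,0.255,53,0,0,1],
    [0.004,0.0943,0.255,53,0,0,1],
    [0.004,0.0943,0.255,53,0,0,1],
    [0.004,0.0943,0.255,53,0,0,1],
    [0.004,0.0943,0.255,53,0,0,1],
    [0.004,0.0943,0.255,53,0,0,1],
    [0.004,0.0943,0.255,53,0,0,1],
  ],
)

```text
clock: 21.55
eef_pos: [0.4824, -0.2727, 0.1454]
ee_rot: [-0.705, -0.057, 0.705, -0.056]
ft_force: [-0.2, 0.2, -4.1]
grip_width: 0.391
```

```bash
python3 - <<'E'
from h import *
show(); plan([.484,-.2738,.08],-81)
E
```

```text
t 21.55 p [ 0.4824 -0.2727  0.1454] yaw -80.81 x [-0.001  0.001 -1.   ] F [-0.2  0.2 -4.1] M [ 0.05  0.07 -0.03] g 37.118 q [-0.63  0.47  1.81  0.    0.86  0.78]
shift mm [65.4  1.4 -1.4] turn [0.19 0.05 0.06]
```

Request:
servo_tool(
  motion=[
    [0.03,0.001,-0.001,0,0,0,1],
    [0.06,0.001,-0.001,0,0,0,1],
    [0.072,0.001,-0.001,0,0,0,1],
    [0.072,0.001,-0.001,0,0,0,1],
  ],
)

```text
clock: 21.95
eef_pos: [0.4834, -0.2734, 0.0728]
ee_rot: [-0.704, -0.057, 0.706, -0.056]
ft_force: [0.6, -0.4, -3.4]
grip_width: 0.398
```

```bash
python3 - <<'E'
from h import *
show(); plan([.484,-.2738,.0505],-81)
E
```

```text
t 21.95 p [ 0.4834 -0.2734  0.0728] yaw -80.86 x [-0.002  0.002 -1.   ] F [ 0.6 -0.4 -3.4] M [ 0.04 -0.01 -0.01] g 37.840 q [-0.63  0.58  1.86 -0.    0.7   0.78]
shift mm [22.3  0.5 -0.6] turn [0.14 0.12 0.12]
```

Request:
servo_tool(
  motion=[
    [0.008,0.0002,-0.0003,0,0,0,1],
    [0.015,0.0002,-0.0003,0,0,0,1],
    [0.02,0.0002,-0.0003,0,0,0,1],
    [0.022,0.0002,-0.0003,0,0,0,1],
    [0.022,0.0002,-0.0003,0,0,0,1],
  ],
)

```text
clock: 22.45
eef_pos: [0.484, -0.2743, 0.0523]
ee_rot: [-0.705, -0.056, 0.705, -0.056]
ft_force: [0.7, 5.2, -2.3]
grip_width: 0.397
```

```bash
python3 - <<'E'
from h import *
show()
E
```

```text
t 22.45 p [ 0.484  -0.2743  0.0523] yaw -80.97 x [-0.  0. -1.] F [ 0.7  5.2 -2.3] M [ 1.26 -0.01  0.04] g 37.686 q [-0.63  0.61  1.88  0.    0.65  0.78]
```

Request:
servo_tool(
  motion=[
    [0.0015,-0.0005,0,0,0,0,1],
    [0.0015,-0.0005,0,0,0,0,1],
    [0.0015,-0.0005,0,0,0,0,0.3],
    [0.0015,-0.0005,0,0,0,0,0.3],
    [0.0015,-0.0005,0,0,0,0,0.3],
    [0.0015,-0.0005,0,0,0,0,0.3],
  ],
)

```text
clock: 23.05
eef_pos: [0.4841, -0.2746, 0.0508]
ee_rot: [0.705, 0.055, -0.705, 0.056]
ft_force: [0.3, 0.2, 0.4]
grip_width: 0.664
```

```bash
python3 - <<'E'
from h import *
show()
E
```

```text
t 23.05 p [ 0.4841 -0.2746  0.0508] yaw -80.97 x [ 0.001 -0.001 -1.   ] F [0.3 0.2 0.4] M [ 0.02  0.03 -0.04] g 63.088 q [-0.63  0.61  1.88 -0.    0.65  0.78]
```

Request:
servo_tool(
  motion=[
    [-0.03,0,0,0,0,0,0.3],
    [-0.07,0,0,0,0,0,0.3],
    [-0.09,0,0,0,0,0,0.3],
    [-0.09,0,0,0,0,0,0.3],
  ],
)

```text
clock: 23.45
eef_pos: [0.4849, -0.2751, 0.1434]
ee_rot: [0.706, 0.054, -0.704, 0.057]
ft_force: [0.2, -0.0, 0.1]
grip_width: 0.701
```

```bash
python3 - <<'E'
from h import *
from bench import snapshot
show(); plan([.563,-.2605,.13],-81)
s=snapshot("side"); np.savez("side10.npz",**s);cv2.imwrite("pics/s10.png",cv2.resize(s["color"][110:240,270:440,::-1],None,fx=4,fy=4,interpolation=cv2.INTER_CUBIC))
E
```

```text
t 23.45 p [ 0.4849 -0.2751  0.1434] yaw -80.97 x [ 0.004 -0.003 -1.   ] F [ 0.2 -0.   0.1] M [ 0.02  0.05 -0.  ] g 66.627 q [-0.63  0.48  1.81 -0.    0.85  0.78]
shift mm [ 13.7  -2.2 -79.3] turn [ 0.03 -0.21 -0.22]
```

View pics/s10.png

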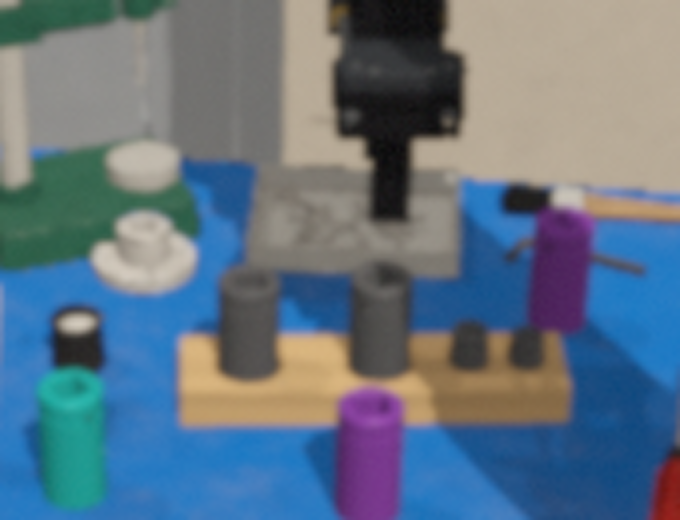

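```bash
python3 - <<'E'
from h import *
for n in("top0","side0"):
    W=cloud(dict(np.load(n+".npz"))).reshape(-1,3)
    k=(W[:,0]>.45)&(W[:,0]<.70)&(W[:,1]>-.47)&(W[:,1]<-.1)&(W[:,2]>.095)&(W[:,2]<.5)
    Q=W[k]; print(n,len(Q), Q.min(0) if len(Q) else "", Q.max(0) if len(Q) else "")
E
```

```text
top0 262 [ 0.64307298 -0.46994402  0.14582562] [ 0.69996319 -0.44859408  0.22979024]
side0 400 [ 0.64450968 -0.46973727  0.13796247] [ 0.69992742 -0.44148257  0.23502979]
```

Request:
servo_tool(
  motion=[
    [0.005,-0.0022,-0.0793,0,0,0,0.3],
    [0.01,-0.0022,-0.0793,0,0,0,0.3],
    [0.0137,-0.0022,-0.0793,0,0,0,0.3],
    [0.0137,-0.0022,-0.0793,0,0,0,0.3],
  ],
)

```text
clock: 23.9
eef_pos: [0.5611, -0.259, 0.1247]
ee_rot: [-0.704, -0.057, 0.706, -0.055]
ft_force: [0.6, -0.3, 0.2]
grip_width: 0.699
```

```bash
python3 - <<'E'
from h import *
from bench import snapshot
st=show(); plan([.563,-.2605,.05],-81)
s=snapshot("side"); print((proj(s,st["eef_pos"])[0]-[270,110])*4); cv2.imwrite("pics/s11.png",cv2.resize(s["color"][110:240,270:440,::-1],None,fx=4,fy=4,interpolation=cv2.INTER_CUBIC))
E
```

```text
t 23.90 p [ 0.5611 -0.259   0.1247] yaw -80.92 x [-0.003  0.002 -1.   ] F [ 0.6 -0.3  0.2] M [ 0.07  0.04 -0.  ] g 66.405 q [-0.54  0.58  1.67 -0.    0.9   0.87]
shift mm [74.7  1.9 -1.8] turn [0.08 0.16 0.12]
[252.54651794 219.93765541]
```

View pics/s11.png

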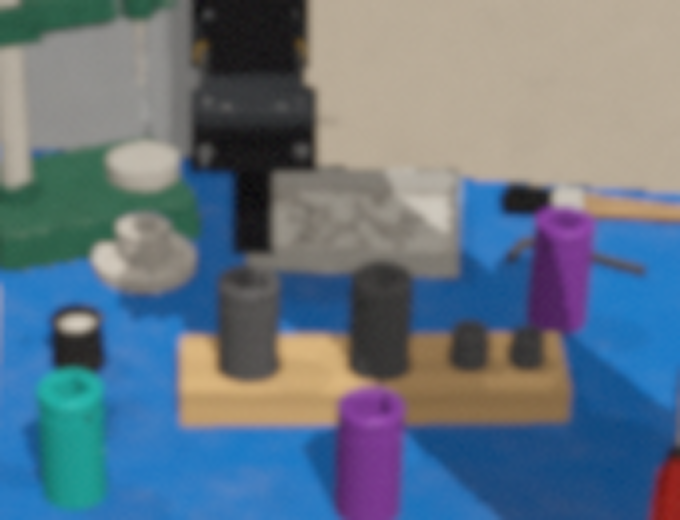

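Request:
servo_tool(
  motion=[
    [0.02,0.0005,-0.001,0,0,0,0.3],
    [0.045,0.0005,-0.001,0,0,0,0.3],
    [0.068,0.0005,-0.001,0,0,0,0.3],
    [0.076,0.0005,-0.001,0,0,0,0.3],
    [0.076,0.0005,-0.001,0,0,0,0.3],
  ],
)

```text
clock: 24.45
eef_pos: [0.562, -0.2601, 0.0502]
ee_rot: [-0.704, -0.056, 0.706, -0.055]
ft_force: [0.6, 0.7, 0.2]
grip_width: 0.701
```

```bash
python3 - <<'E'
from h import *
st=show(); plan([.563,-.2605,.05],-81)
E
```

```text
t 24.45 p [ 0.562  -0.2601  0.0502] yaw -81.01 x [-0.002  0.001 -1.   ] F [0.6 0.7 0.2] M [0.03 0.02 0.04] g 66.612 q [-0.54  0.68  1.72 -0.    0.75  0.87]
shift mm [ 0.2  0.5 -1. ] turn [-0.01  0.09  0.07]
```

Request:
servo_tool(
  motion=[
    [0,0,0,0,0,0,1],
    [0,0,0,0,0,0,1],
    [0,0,0,0,0,0,1],
    [0,0,0,0,0,0,1],
    [0,0,0,0,0,0,1],
    [0,0,0,0,0,0,1],
    [0,0,0,0,0,0,1],
  ],
)

```text
clock: 25.15
eef_pos: [0.5631, -0.26, 0.0514]
ee_rot: [0.705, 0.056, -0.705, 0.056]
ft_force: [-0.5, 1.7, 5.3]
grip_width: 0.396
```

```bash
python3 - <<'E'
from h import *
st=show()
E
```

```text
t 25.15 p [ 0.5631 -0.26    0.0514] yaw -80.97 x [ 0.001 -0.    -1.   ] F [-0.5  1.7  5.3] M [ 0.33  0.2  -0.03] g 37.665 q [-0.54  0.68  1.71  0.    0.75  0.87]
```

Request:
servo_tool(
  motion=[
    [-0.02,0,0,0,0,0,1],
    [-0.05,0,0,0,0,0,1],
    [-0.1,0,0,0,0,0,1],
    [-0.1,0,0,0,0,0,1],
  ],
)

```text
clock: 25.55
eef_pos: [0.565, -0.2611, 0.1563]
ee_rot: [0.707, 0.054, -0.702, 0.057]
ft_force: [0.5, -0.4, -5.6]
grip_width: 0.398
```

```bash
python3 - <<'E'
from h import *
show();plan([.5192,-.0043,.195],10)
E
```

```text
t 25.55 p [ 0.565  -0.2611  0.1563] yaw -80.97 x [ 0.007 -0.004 -1.   ] F [ 0.5 -0.4 -5.6] M [ 0.06 -0.05  0.01] g 37.834 q [-0.54  0.54  1.63 -0.    0.95  0.87]
shift mm [ -40.2 -260.6    4.6] turn [ 8.903e+01 -5.400e-01  4.000e-02]
```

Request:
servo_tool(
  motion=[
    [-0.04,-0.261,0.0046,-91,0,0,1],
    [-0.04,-0.261,0.0046,-91,0,0,1],
    [-0.04,-0.261,0.0046,-91,0,0,1],
    [-0.04,-0.261,0.0046,-91,0,0,1],
    [-0.04,-0.261,0.0046,-91,0,0,1],
    [-0.04,-0.261,0.0046,-91,0,0,1],
    [-0.04,-0.261,0.0046,-91,0,0,1],
    [-0.04,-0.261,0.0046,-91,0,0,1],
    [-0.04,-0.261,0.0046,-91,0,0,1],
    [-0.04,-0.261,0.0046,-91,0,0,1],
    [-0.04,-0.261,0.0046,-91,0,0,1],
    [-0.04,-0.261,0.0046,-91,0,0,1],
  ],
)

```text
clock: 26.75
eef_pos: [0.5169, -0.0029, 0.1898]
ee_rot: [0.454, 0.543, -0.454, 0.542]
ft_force: [-0.7, -0.2, -4.5]
grip_width: 0.393
```

```bash
python3 - <<'E'
from h import *
from bench import snapshot
np.set_printoptions(linewidth=200)
st=show();plan([.5192,-.0043,.1],10)
ss=[snapshot("side") for _ in range(4)]
im=np.mean([x["color"].astype(float) for x in ss],0).mean(-1); np.savez("pin2.npz",im=im)
p=st["eef_pos"]
for a in range(40,165,10):
    r=np.radians(a); print(a,proj(ss[0],[p[0]+.019*np.cos(r),p[1]+.019*np.sin(r),p[2]+.0216])[0].round(1))
u,v=proj(ss[0],p)[0].round().astype(int); print(u,v)
print((im[v-16:v,u-12:u+13]-im[v+2:v+9,u-12:u+13].mean(0)).round().astype(int))
c=im[v-24:v+4,u-15:u+15];c=np.clip((c-30)*3.5,0,255).astype(np.uint8)
cv2.imwrite("pics/pin2.png",cv2.resize(c,None,fx=20,fy=20,interpolation=cv2.INTER_CUBIC))
E
```

```text
t 26.75 p [ 0.5169 -0.0029  0.1898] yaw 10.10 x [-0.002  0.    -1.   ] F [-0.7 -0.2 -4.5] M [-0.02 -0.13 -0.  ] g 37.308 q [-0.13  0.37  1.85 -0.    0.92 -0.31]
shift mm [89.8  2.1  1.8] turn [ 0.1  -0.02  0.1 ]
40 [327.8 197.3]
50 [328.8 198.1]
60 [330.1 198.8]
70 [331.6 199.3]
80 [333.2 199.7]
90 [334.9 199.9]
100 [336.6 200. ]
110 [338.3 199.9]
120 [340.  199.6]
130 [341.6 199.2]
140 [343.  198.6]
150 [344.1 197.9]
160 [345.1 197.1]
336 204
[[ -58  -29    0   24   31   25   20   16   12   10    7    6    3    2    0   -7  -10   -6    1    3   -7  -33  -66  -95 -114]
 [ -58  -33   -2   21   28   23   17   11    7    5    4    3    2    1   -2  -11  -16   -8    2    5   -5  -33  -67  -95 -113]
 [ -61  -35   -4   19   26   23   16   10    7    3    2    3    2    1   -3  -12  -19  -12    1    7   -1  -27  -64  -94 -114]
 [ -60  -37   -8   16   25   22   17   11    7    5    3    3    3    2   -2   -8  -15  -11    1   10    4  -23  -62  -94 -112]
 [ -62  -40  -13   11   21   21   18   13    9    7    6    7    6    5    2    0   -4    1    7   12    4  -24  -63  -96 -113]
 [ -61  -41 
[... 696 characters left out ...]
 -3   -4   -2   -1    0    1    1   -7  -32  -66  -95  -92]
 [ -56  -43  -23   -5    3    4    3    2    2    2    2    0   -5  -10  -10   -5    0    2    2    1   -8  -32  -68  -93  -86]
 [ -55  -43  -25   -6    2    3    5    4    3    3    2    1   -5  -10  -11   -5    1    3    2    0   -9  -35  -69  -92  -80]
 [ -53  -44  -25   -8    0    2    2    2    3    3    3    2   -1   -4   -5   -2    0    2    1   -1  -10  -34  -68  -89  -71]
 [ -46  -43  -26   -9   -1    0    0    1    0    1    2    1    0   -1   -1    0    0    0    0   -1   -9  -35  -66  -75  -52]
 [ -34  -39  -25   -8   -1    0   -1    0    0    0    0    1    0    0   -1    0   -1    0    0   -1  -10  -35  -63  -57  -28]]
```

View pics/pin2.png

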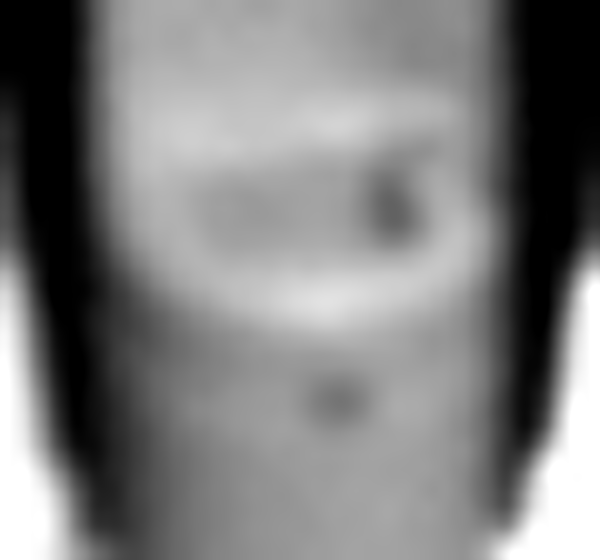

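```bash
python3 - <<'E'
from h import *
show();plan([.5192,-.0043,.078],-12)
E
```

```text
t 26.95 p [ 0.5173 -0.003   0.1905] yaw 9.90 x [-0.001  0.    -1.   ] F [-0.4  0.4 -5.3] M [ 0.03 -0.1   0.02] g 37.687 q [-0.13  0.37  1.85 -0.    0.93 -0.31]
shift mm [112.5   1.7   1.7] turn [21.9  -0.    0.04]
```

Request:
servo_tool(
  motion=[
    [0.03,0.0017,0.0017,8,0,0,1],
    [0.06,0.0017,0.0017,16,0,0,1],
    [0.085,0.0017,0.0017,22,0,0,1],
    [0.088,0.0017,0.0017,22,0,0,1],
    [0.088,0.0017,0.0017,22,0,0,1],
  ],
)

```text
clock: 27.45
eef_pos: [0.5195, -0.0044, 0.1028]
ee_rot: [-0.549, -0.446, 0.549, -0.446]
ft_force: [0.4, -0.6, -4.5]
grip_width: 0.394
```

```bash
python3 - <<'E'
from h import *
from bench import snapshot
st=show()
s=snapshot("side");np.savez("side12.npz",**s)
c=s["color"][190:310,270:410]
cv2.imwrite("pics/s12.png",cv2.resize(np.clip(c[:,:,::-1]*1.5,0,255).astype(np.uint8),None,fx=5,fy=5,interpolation=cv2.INTER_CUBIC))
plan([.5192,-.0043,.072],-12)
E
```

```text
t 27.45 p [ 0.5195 -0.0044  0.1028] yaw -11.84 x [-0.001  0.    -1.   ] F [ 0.4 -0.6 -4.5] M [-0.01 -0.11  0.01] g 37.386 q [-0.14  0.49  1.93 -0.    0.72  0.07]
shift mm [31.6 -0.8  0. ] turn [ 0.16  0.   -0.04]
```

View pics/s12.png

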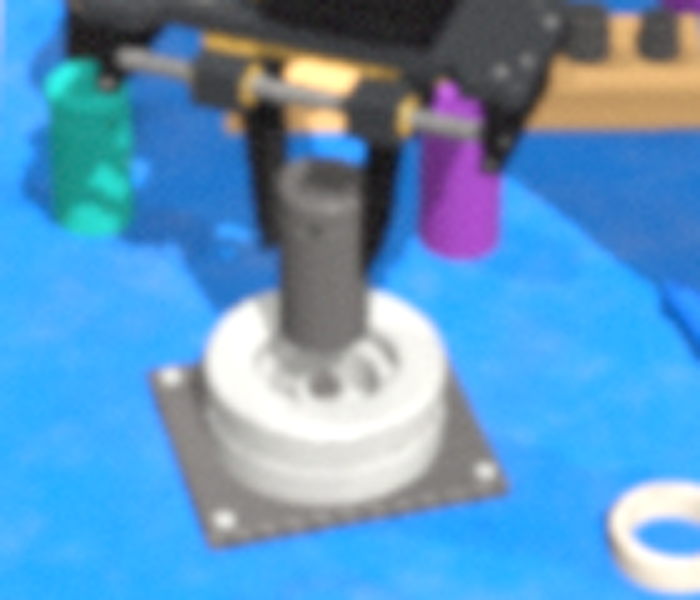

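Request:
servo_tool(
  motion=[
    [0.012,-0.0003,0,0,0,0,1],
    [0.022,-0.0003,0,0,0,0,1],
    [0.03,-0.0003,0,0,0,0,1],
    [0.032,-0.0003,0,0,0,0,1],
    [0.032,-0.0003,0,0,0,0,1],
  ],
)

```text
clock: 28.0
eef_pos: [0.519, -0.0043, 0.0705]
ee_rot: [-0.549, -0.445, 0.55, -0.445]
ft_force: [0.2, 0.7, -3.1]
grip_width: 0.397
```

```bash
python3 - <<'E'
from h import *
show(); plan([.5192,-.0043,.067],-12)
E
```

```text
t 28.00 p [ 0.519  -0.0043  0.0705] yaw -11.96 x [-0.001  0.    -1.   ] F [ 0.2  0.7 -3.1] M [-0.04 -0.07 -0.08] g 37.730 q [-0.14  0.55  1.96 -0.    0.64  0.07]
shift mm [ 3.5  0.2 -0. ] turn [0.04 0.01 0.04]
```

Request:
servo_tool(
  motion=[
    [0.0015,0,0,0,0,0,1],
    [0.003,0,0,0,0,0,1],
    [0.004,0,0,0,0,0,1],
    [0.004,0,0,0,0,0,1],
  ],
)

```text
clock: 28.4
eef_pos: [0.5192, -0.0043, 0.0669]
ee_rot: [0.549, 0.445, -0.549, 0.445]
ft_force: [0.2, 0.1, -5.4]
grip_width: 0.393
```

```bash
python3 - <<'E'
from h import *
show()
E
```

```text
t 28.40 p [ 0.5192 -0.0043  0.0669] yaw -11.97 x [ 0. -0. -1.] F [ 0.2  0.1 -5.4] M [-0.09 -0.08  0.03] g 37.296 q [-0.14  0.55  1.96 -0.    0.63  0.07]
```

Request:
servo_tool(
  motion=[
    [0.0015,0,0,0,0,0,1],
    [0.003,0,0,0,0,0,1],
    [0.0045,0,0,0,0,0,1],
    [0.0045,0,0,0,0,0,1],
  ],
)

```text
clock: 28.8
eef_pos: [0.5191, -0.0043, 0.0622]
ee_rot: [-0.549, -0.445, 0.55, -0.445]
ft_force: [-0.5, 0.3, -4.9]
grip_width: 0.396
```

```bash
python3 - <<'E'
from h import *
show()
E
```

```text
t 28.80 p [ 0.5191 -0.0043  0.0622] yaw -11.98 x [-0. -0. -1.] F [-0.5  0.3 -4.9] M [-0.03 -0.03  0.04] g 37.656 q [-0.14  0.56  1.96 -0.    0.62  0.07]
```

It is sliding on freely (6 mm past the blocking height). Continue home.

Request:
servo_tool(
  motion=[
    [0.0015,0,0,0,0,0,1],
    [0.003,0,0,0,0,0,1],
    [0.0045,0,0,0,0,0,1],
    [0.0055,0,0,0,0,0,1],
    [0.0055,0,0,0,0,0,1],
  ],
)

```text
clock: 29.3
eef_pos: [0.5191, -0.0043, 0.0567]
ee_rot: [-0.549, -0.445, 0.549, -0.445]
ft_force: [0.6, -0.2, -5.3]
grip_width: 0.393
```

```bash
python3 - <<'E'
from h import *
show()
E
```

```text
t 29.30 p [ 0.5191 -0.0043  0.0567] yaw -11.98 x [-0. -0. -1.] F [ 0.6 -0.2 -5.3] M [-0.11 -0.09  0.01] g 37.367 q [-0.14  0.57  1.97 -0.    0.61  0.07]
```

Request:
servo_tool(
  motion=[
    [0.0007,0,0,0,0,0,1],
    [0.0014,0,0,0,0,0,1],
    [0.002,0,0,0,0,0,1],
    [0.002,0,0,0,0,0,1],
  ],
)

```text
clock: 29.7
eef_pos: [0.5192, -0.0043, 0.0564]
ee_rot: [0.55, 0.445, -0.549, 0.445]
ft_force: [-6.8, 0.5, 19.4]
grip_width: 0.4
```

```bash
python3 - <<'E'
from h import *
show()
E
```

```text
t 29.70 p [ 0.5192 -0.0043  0.0564] yaw -11.97 x [ 0.001 -0.    -1.   ] F [-6.8  0.5 19.4] M [0.07 1.18 0.04] g 37.958 q [-0.14  0.57  1.97 -0.    0.6   0.07]
```

Request:
servo_tool(
  motion=[
    [-0.0006,0,0,0,0,0,1],
    [-0.0006,0,0,0,0,0,1],
    [-0.0006,0,0,0,0,0,1],
  ],
)

```text
clock: 30.0
eef_pos: [0.5192, -0.0043, 0.0565]
ee_rot: [0.55, 0.445, -0.549, 0.445]
ft_force: [-3.8, 0.7, 11.3]
grip_width: 0.39
```

```bash
python3 - <<'E'
from h import *
from bench import snapshot
show()
s=snapshot("side")
cv2.imwrite("pics/s13.png",cv2.resize(np.clip(s["color"][150:430,220:430,::-1]*1.3,0,255).astype(np.uint8),None,fx=2.1,fy=2.1,interpolation=cv2.INTER_CUBIC))
E
```

```text
t 30.00 p [ 0.5192 -0.0043  0.0565] yaw -11.97 x [ 0.001 -0.    -1.   ] F [-3.8  0.7 11.3] M [ 0.01  0.78 -0.01] g 37.075 q [-0.14  0.57  1.97 -0.    0.6   0.07]
```

View pics/s13.png

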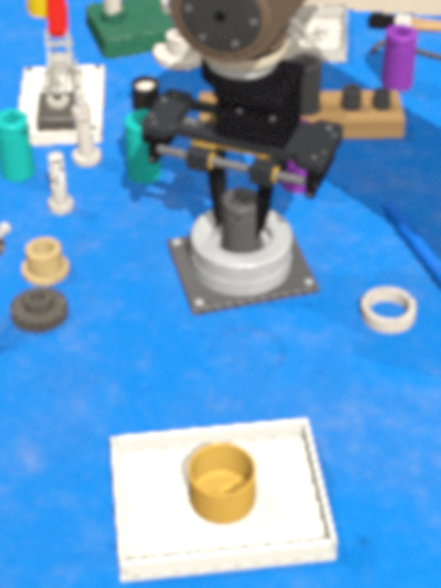

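The final picture shows the cup upright in the tray (220,485), the gripped socket deep in the die (240,220), the other large socket in the block (307,85), and the ring and gear not moved.

```bash
python3 -c "
from bench import finish_job
print(finish_job())"
```

```text
the job is handed in; nothing more can be done
None
```

The job is done and handed in at about 30 s: the cup is in the tray, and the fitting socket is fully home on the nut and still gripped.

- **Cup:** it was lifted out of the die and stands upright, open end up, in the empty aluminium tray. The last picture confirms this.
- **Socket that did not fit:** I tried the one from pocket 1 first. It stopped about 12 mm short over roughly 55° of turning, centred on the bore by touching its walls. I put it back in pocket 1, where it stands.
- **Fitting socket:** I turned the one from pocket 2 to match the nut, using its pin hole seen in the side camera. It slid on without resistance and met the washer at a TCP height of 56.4 mm, the height worked out beforehand for fully home. It is upright, gripped at about 37 mm opening, with about 11 N on the wrist.

**Checks that disagreed:**
- The two cameras differed by 2–3.5 mm in x, so I took the die's centre from touching the bore instead.
- The pin hole on the first socket was only faintly visible, which is why I swept its angle.
- The ring and gear look untouched in the last side picture. I did not check the bolt separately.

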